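# Pack the spare cartridge cases and clip the lid down

## Robot

A 6-joint arm with a two-finger parallel gripper is mounted at the origin on the work surface. World frame = base frame: x ahead of the robot, y to its left, z up, the work surface at z = 0. Lengths are in m, angles in degrees, forces in N, time in s.
With the tool pointing down it reaches from about 0.375 to 0.9 m from the base axis. Payload 3.1 kg.
Tool frame: the origin (TCP) lies on the centre line of the jaws, within the pads' length; the fingertips stand 17 mm ahead of it and the grasp point (between the pads) lies 2 mm behind it; z points along the fingers, y is the direction in which the jaws open and shut (so a half turn about z gives the same grasp; the last joint's range is limited). The gripper opens to 85 mm and grips with 20 to 120 N. Pads are 22 mm wide; open, the fingers measure 114 mm over their backs; the gripper's body (76 mm by 85 mm) begins 54 mm behind the grasp point. The pads swing forward as they close: fully open they stand 13 mm farther back than shut.
Start: joints at [-86.488, 30.224, 82.088, -0, 67.689, -10.227], TCP at [0.148, -0.607, 0.248] pointing down, gripper open.
Joint ranges: [-176.69, 176.69], [-43.24, 126.21], [12.49, 139.97], [-82, 262], [0, 151.66], [-163.58, 163.58]. Speed limits (degrees/s): [159.86, 159.86, 180, 180, 180, 180].

## Interface

Orientations are given as [roll, pitch, yaw] about the fixed x, y, z axes, in that order (R = Rz(yaw) Ry(pitch) Rx(roll)).
In Python, from cell import readout, vision, manip, finder gives the robot as it stands.
- The arm moves only by the tool carry_out, never from a script. Its argument "motion" is a list of rows, each a list of 3 entries, a list of its own where there are three numbers: the shift along the tool's x, y, z in mm, then the turn, a rotation vector about the tool's x, y, z in degrees, then the opening, from -1 (shut) to 1 (fully open). In form: [[[dx, dy, dz], [rx, ry, rz], jaw], ...]. A call has exactly 10 rows; each row shifts and turns the commanded pose from where the row before left it, along the tool's axes as they then stand; what a row does not reach is not made up. A row lasts 1/12 s, in which the tool goes at most 41.7 mm and 7.16 degrees, less where a joint would pass 70% of its speed; a pose out of reach is approached as far as the arm can. A call is refused whole if a number of a shift passes 41.7 or a number of a turn 7.16, either way. A call with a gripper value outside its range is refused whole. The fingers move at their own pace and stop on an object; the grip force is fixed at half the most. Time passes only in rows, so rows that do not move let the fingers close, or fill a call up. It gives the time, the measured TCP pose, the force and the opening at its end, in the units of the state.
- readout.get_state(): the state, without advancing time (a new reading comes with each control period).
- vision.get_image(name): name is "side" or "top" or "wrist"; returns (picture, depth): 420x560x3 uint8, red, green, blue; 420x560 float32, m along the optical axis (not along the pixel's ray), 0 where there is no reading.
- vision.camera_model(name): a dict with "K" (3x3 intrinsics, pixels), "distortion" ([k1, k2, p1, p2, k3] as OpenCV has them; the pictures are not rectified), "eye" and "attitude" of the camera in the world; the wrist camera has in their place "mount" (4x4, takes a point from camera to tool coordinates, whose origin is the TCP and whose axes are the flange's). Camera axes: x right, y up, looking along -z (the intrinsics and any distortion apply to the point x, -y, -z); pixel columns grow to the right and rows downward; lengths in m; the calibration is good to about 2 mm. A picture is of the moment at which its call begins: read the wrist's pose just before it. camera_model takes no time and is no camera call.
- manip.finish_job(): hands the job in, once; it reports no verdict.
Trained networks look in the newest picture that a camera, given by its name, has taken for a name from the list of things; names that differ only in an ending like _2 or _b are one class to them, and where a whole thing is asked for, a point or a joint stands for the part that bears it (a point fixed in the world has none). Each returns a list of dicts, best first, with "score" (0 to 1); they miss things now and then, are a little off and sometimes report something else, mostly with a low value. They report only what shows in the picture. A call takes as long as a camera call. They do not tell look-alikes from the thing itself.
- finder.recognise(camera, query): "rect" ([left, top, right, bottom] in pixels, round what is visible of it).
- finder.silhouettes(camera, query): "pixels" (420x560 bool, what is visible of it) and "rect" ([left, top, right, bottom] in pixels, round what is visible of it).
The state is a dict: "t": time; "qpos": joint angles; "joint_velocities": joint speeds; "tau": joint torques, N m; "tool_pos": TCP position; "orientation": TCP orientation; "ft_force": force on the tool from outside, world axes, zero at the start; "torque": the same for the moment, N m; "opening": finger opening in m.
Only numpy, scipy, OpenCV 4.12 (cv2) and the standard library are available. Lean on these libraries where they do the work, as an engineer would, in place of code of your own. Each camera call takes 0.05 s, during which the arm holds its last target.

## Task

Put all the cartridge cases (two or three are out) flat in the grey storage box, then check the load by setting the sprung-foot gauge flat across the box's two long rims for a good second with its foot down on one of the cases, and put the gauge back on its wooden stand. Lay the lid squarely on the box and snap the four yellow clips fully down over it in opposite-corner order: any clip first, then the one diagonally across, then the other two. Leave the tumbler, the record weight and the dish where they are.

Things in the scene. Friction and masses are not known exactly. Their poses are not given: they have to be found in the camera images.
- box: grey open storage box, fixed to the shelf, 105 (x) x 212 (y) x 56 mm high. Origin: centre of its underside on the shelf. Walls and floor 6 mm: inside 93 x 200 mm, rim at z = 56 mm. Long axis y; +y is its left end, -x its near side. Room for three cases lying along x, at y = -60, 0 and 60 mm.
- lid_grip (a point): point on the black ridge handle of the loose white lid (250 g), 30 mm above its underside; ridge 20 (x) x 70 (y) x 30 mm, its top 14 mm above this point. Plate 105 (x) x 212 (y) x 8 mm, top 16 mm below this point; under it a plug 84 x 190 x 6 mm that drops inside the rim with 5 mm to spare. Starts flat on the shelf; fits either way round. Seated, this point is 80 mm above the box's underside.
- stand: dark wooden gauge stand, fixed, base 150 (x) x 50 (y) mm, two blocks 50 mm high standing at x = -55 and +55 mm (30 mm long, 40 mm wide), on which the gauge's bar rests with its foot hanging free between. Origin: centre of its underside on the shelf.
- gauge_grip (a point): point on the gauge's black grip (24 x 24 mm, 45 tall, pinch across x or y), 36 mm above the underside of its aluminium bar, 130 (x) x 24 (y) x 14 mm; grip top 23 mm above this point. 240 g. Below the bar's centre a red sprung foot, 18 mm across, hangs 34 mm. Starts on the stand (point 86 mm above its underside), bar along its x. On the box the bar lies along the box's x, point 92 mm above its underside.
- gauge_foot (a joint): how far the gauge's sprung foot is pushed up, in m: 0 hanging free, at most 0.025. Light spring (0.5 N at 0, 1.1 N at 0.014). With the bar flat on the box rims and the foot on a case lying flat in the box it reads about 0.014.
- case_a_mid (a point): centre of the blue hard cartridge case, 64 (x) x 34 (y) x 30 mm (z, up), 70 g, lying flat on the shelf; pinch it across y. It may be absent (None).
- case_b_mid (a point): centre of the green hard cartridge case, 64 (x) x 34 (y) x 30 mm (z, up), 70 g, lying flat on the shelf; pinch it across y. It may be absent (None).
- case_c_mid (a point): centre of the red hard cartridge case, 64 (x) x 34 (y) x 30 mm (z, up), 70 g, lying flat on the shelf; pinch it across y. It may be absent (None).
- clip_near_left (a joint): angle of the yellow clip at the near left corner, on the box's +y end at x = -32 mm, in rad: 0 = leaning outward 0.8 rad from upright, 0.8 = upright, 2.37 = fully down, level over the lid. Stiff hinge (about 0.05 N m), stays where left: push its outer face inward, then down.
- clip_near_left_hinge (a point): middle of the near left clip's hinge axis (along the box's x), 68 mm above the box's underside, 8 mm outside the end wall; fixed to the box. The clip is a flat bar 24 mm wide, 6 mm thick (centred on the axis), its end 50 mm from the axis.
- clip_far_right (a joint): angle of the yellow clip at the far right corner, on the box's -y end at x = +32 mm, in rad: 0 = leaning outward 0.8 rad from upright, 0.8 = upright, 2.37 = fully down, level over the lid. Stiff hinge (about 0.05 N m), stays where left: push its outer face inward, then down.
- clip_far_right_hinge (a point): middle of the far right clip's hinge axis (along the box's x), 68 mm above the box's underside, 8 mm outside the end wall; fixed to the box. The clip is a flat bar 24 mm wide, 6 mm thick (centred on the axis), its end 50 mm from the axis.
- clip_near_right (a joint): angle of the yellow clip at the near right corner, on the box's -y end at x = -32 mm, in rad: 0 = leaning outward 0.8 rad from upright, 0.8 = upright, 2.37 = fully down, level over the lid. Stiff hinge (about 0.05 N m), stays where left: push its outer face inward, then down.
- clip_near_right_hinge (a point): middle of the near right clip's hinge axis (along the box's x), 68 mm above the box's underside, 8 mm outside the end wall; fixed to the box. The clip is a flat bar 24 mm wide, 6 mm thick (centred on the axis), its end 50 mm from the axis.
- clip_far_left (a joint): angle of the yellow clip at the far left corner, on the box's +y end at x = +32 mm, in rad: 0 = leaning outward 0.8 rad from upright, 0.8 = upright, 2.37 = fully down, level over the lid. Stiff hinge (about 0.05 N m), stays where left: push its outer face inward, then down.
- clip_far_left_hinge (a point): middle of the far left clip's hinge axis (along the box's x), 68 mm above the box's underside, 8 mm outside the end wall; fixed to the box. The clip is a flat bar 24 mm wide, 6 mm thick (centred on the axis), its end 50 mm from the axis.
- tumbler: bystander: glass tumbler, 74 mm wide, 95 mm tall, origin at the centre of its underside.
- weight: bystander: steel record weight, 76 mm wide, 52 mm tall, origin at the centre of its underside.
- dish: bystander: white ceramic dish with two stylus cartridges in it, 124 mm wide, 24 mm tall, origin at the centre of its underside.
Things that resemble listed ones, but are neither listed nor needed, are in the scene too. Of the things like the part that bears case_b_mid, leave any that is white; of the rest the larger one is meant. There is more than one size of the part that bears case_a_mid; the job needs the larger.

How it is judged:
By the outcome, as a careful person would: the job done as asked, in the order asked, and still so for the second after the job is handed in, with the robot touching nothing.
Of case_a, case_b, case_c only 2 to 3 are there at a start; the rules pass over those that are not, and their reading is None.
At some moment in a run one of case_a, case_b, case_c may be knocked a few centimetres aside while the robot is not near it.
It also fails if it takes over 208 s, if anything falls off the work surface, if the arm or the gripper's body presses on something with over 40 N, if the wrist force passes 120 N, or if a joint passes its speed limit or range.

## Working session

There is one attempt and no reset: what is moved stays moved. The work goes in short steps, Python scripts to look and compute and a tool call to move; the robot and the scene stay as the last step left them, time stands still between calls to the robot, and variables do not carry over. Pictures are saved under pics/ and viewed, and the job is handed in when it is done.

Besides the shell and the picture viewer there is one more tool, called after ">>>" in YAML: its name, and indented under it one key for each argument. carry_out: Moves the arm, as the interface text tells. Its arguments: {"type":"object","properties":{"motion":{"type":"array"}},"required":["motion"]}

```bash
ls; mkdir -p pics
python3 - <<'E'
from cell import readout, vision, manip, finder
import cv2
print(readout.get_state())
for n in ["side","top","wrist"]:
    p,d=vision.get_image(n); cv2.imwrite(f"pics/{n}0.png",p[:,:,::-1]); print(n,vision.camera_model(n))
E
```

```text
pics
{'t': 0.0, 'qpos': array([-8.64882786e+01,  3.02810763e+01,  8.21555940e+01,  1.38327253e-03,
        6.76900267e+01, -1.02274581e+01]), 'joint_velocities': array([-0.02582613, -0.0187412 ,  0.01856816,  0.03636567,  0.01540521,
       -0.04079203]), 'tau': array([ 3.95854149e-04, -4.42354238e+01, -1.78024185e+01, -1.56103206e-04,
        8.48111522e-03,  2.81688187e-06]), 'tool_pos': array([ 0.14843011, -0.60642443,  0.24731535]), 'orientation': array([-1.79875543e+02, -2.37540884e-02,  1.37386271e+01]), 'ft_force': array([-0.45335755,  0.02074242,  0.97576212]), 'torque': array([ 0.0271349 , -0.02209229, -0.05859589]), 'opening': 0.0852868742203865}
side {'K': array([[394.49495428,   0.        , 278.46414616],
       [  0.        , 394.49495428, 208.69084062],
       [  0.        ,   0.        ,   1.        ]]), 'distortion': array([-0.11430077,  0.        ,  0.        ,  0.        ,  0.        ]), 'eye': array([0.16806886, 0.5205811 , 0.79560425]), 'attitude': array([ 4.31141113e+01,  1.30722340e-01, -1.43519533e+02])}
top {'K': array([[388.00240516,   0.        , 279.5493224
[... 219 characters left out ...]
76, -0.02792872,  1.20879471]), 'attitude': array([  7.93562615,  -0.34767006, -89.99459759])}
wrist {'K': array([[376.67485982,   0.        , 281.1060922 ],
       [  0.        , 376.67485982, 212.71683027],
       [  0.        ,   0.        ,   1.        ]]), 'distortion': array([-0.01460726,  0.        ,  0.        ,  0.        ,  0.        ]), 'mount': array([[ 1.11325643e-03,  9.62157888e-01,  2.72490293e-01,
         6.96093469e-02],
       [ 9.99999380e-01, -1.07512436e-03, -2.89244647e-04,
        -4.26061321e-04],
       [ 1.46619328e-05,  2.72490446e-01, -9.62158488e-01,
        -1.25813642e-01],
       [ 0.00000000e+00,  0.00000000e+00,  0.00000000e+00,
         1.00000000e+00]])}
```

View pics/top0.png

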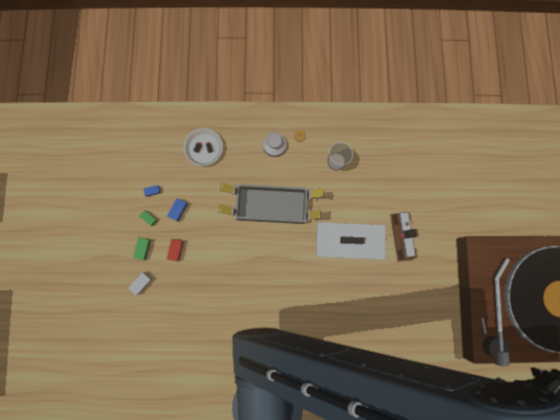

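View pics/side0.png

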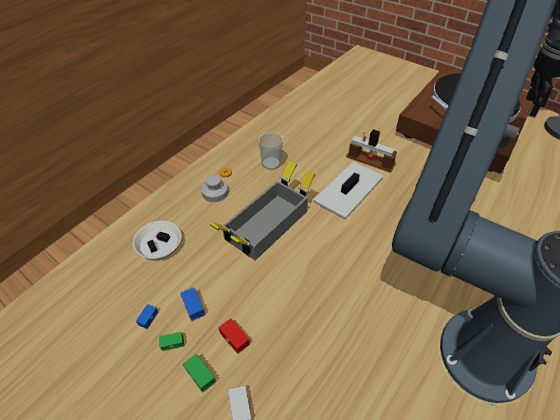

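View pics/wrist0.png

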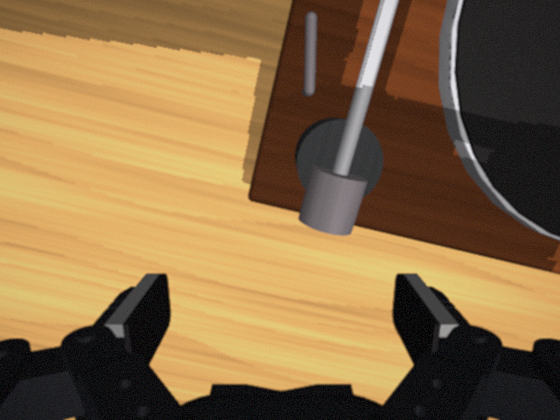

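```bash
cat > h.py <<'E'
from cell import readout, vision, manip, finder
import numpy as np, cv2
from scipy.spatial.transform import Rotation as R
np.set_printoptions(precision=4,suppress=True)
def Tool(s=None):
    s=s or readout.get_state(); T=np.eye(4); T[:3,:3]=R.from_euler('xyz',s['orientation'],degrees=True).as_matrix(); T[:3,3]=s['tool_pos']; return T
def campose(n,s=None):
    m=vision.camera_model(n)
    if n=='wrist': T=Tool(s)@m['mount']
    else:
        T=np.eye(4); T[:3,:3]=R.from_euler('xyz',m['attitude'],degrees=True).as_matrix(); T[:3,3]=m['eye']
    return m,T
def grab(n,save=None):
    s=readout.get_state(); p,d=vision.get_image(n); m,T=campose(n,s)
    if save: cv2.imwrite(f'pics/{save}.png',p[:,:,::-1])
    return dict(p=p,d=d,m=m,T=T,n=n)
def rays(g,uv):
    uv=np.asarray(uv,float).reshape(-1,1,2); x=cv2.undistortPoints(uv,g['m']['K'],g['m']['distortion']).reshape(-1,2)
    return np.c_[x[:,0],-x[:,1],-np.ones(len(x))]
def pts(g,uv,depth=None):
    uv=np.asarray(uv); 
    if depth is None: depth=g['d'][uv[:,1].astype(int),uv[:,0].astype(int)]
    c=rays(g,uv)*np.asarray(depth)[:,None]
    return c@g['T'][:3,:3].T+g['T'][:3,3]
def plane(g,uv,z):
    r=rays(g,uv)@g['T'][:3,:3].T; e=g['T'][:3,3]; return e+r*((z-e[2])/r[:,2])[:,None]
def cloud(g,mask):
    v,u=np.nonzero(mask&(g['d']>0)); return pts(g,np.c_[u,v])
def project(g,P):
    c=(np.asarray(P)-g['T'][:3,3])@g['T'][:3,:3]
    c=c*[1,-1,-1]
    return cv2.projectPoints(c.reshape(-1,1,3),np.zeros(3),np.zeros(3),g['m']['K'],g['m']['distortion'])[0].reshape(-1,2)
def topface(P,tol=.006):
    z=np.percentile(P[:,2],90); Q=P[abs(P[:,2]-z)<tol]; 
    r=cv2.minAreaRect((Q[:,:2]*1000).astype(np.float32)); return z,r,len(Q)
def pose():
    s=readout.get_state(); print('t',s['t'],'pos',s['tool_pos'],'ori',s['orientation'],'open',s['opening'],'F',s['ft_force'],'q',s['qpos'])
def togo(target,yaw,s=None):
    """shift in tool frame mm, turn about tool z deg to reach target TCP, pointing down, yaw"""
    T=Tool(s); D=R.from_euler('xyz',[180,0,yaw],degrees=True).as_matrix()
    sh=T[:3,:3].T@(np.array(target)-T[:3,3])*1000
    rv=R.from_matrix(T[:3,:3].T@D).as_rotvec(degrees=True)
    print('shift',sh.round(1),'turn',rv.round(2)); return sh,rv
E
python3 - <<'E'
from h import *
for n in ['top','side']:
    g=grab(n)
    for q in ['box','lid_grip','stand','gauge_grip','case_a_mid','case_b_mid','case_c_mid','clip_near_left','tumbler','weight','dish']:
        for r in finder.silhouettes(n,q):
            if r['score']<.2: continue
            P=cloud(g,r['pixels']); 
            if len(P)<10: print(n,q,r['score'],'few');continue
            z,mr,k=topface(P); print(n,q,round(r['score'],2),np.array(r['rect']).round(),'z%.3f'%z,'c',np.round(mr[0],1),'sz',np.round(mr[1],1),'a %.1f'%mr[2],k)
E
```

```text
top box 0.79 [220. 183. 326. 223.] z0.082 c [601.7 -10.7] sz [259.7  86.5] a 86.9 120
top lid_grip 0.64 [316. 223. 386. 256.] z0.018 c [ 491.3 -255.1] sz [213.  105.2] a 87.7 1679
top stand 0.6 [390. 211. 417. 262.] z0.050 c [ 503.8 -414.2] sz [140.8  42.3] a 7.5 102
top stand 0.48 [218. 180. 322. 223.] z0.082 c [602.  -10.6] sz [259.8  88. ] a 86.7 123
top gauge_grip 0.69 [398. 214. 417. 258.] z0.108 c [ 517.2 -412. ] sz [44.3 25.1] a 5.4 78
top case_a_mid 0.79 [168. 200. 184. 219.] z0.032 c [586.9 283. ] sz [34.4 61.5] a 64.1 200
top case_a_mid 0.46 [142. 184. 161. 197.] z0.024 c [647.1 364.1] sz [24.7 48.7] a 13.0 107
top case_b_mid 0.62 [133. 237. 151. 258.] z0.032 c [465.2 386.4] sz [33.5 60.9] a 76.7 208
top case_b_mid 0.57 [130. 274. 155. 296.] z0.032 c [359.7 387.7] sz [36.5 64.2] a 46.0 230
top case_b_mid 0.5 [138. 211. 158. 227.] z0.024 c [561.  372.3] sz [49.2 25.7] a 52.0 128
top case_c_mid 0.52 [168. 236. 185. 262.] z0.032 c [462.2 286.1] sz [34.9 63.3] a 76.2 223
top case_c_mid 0.3 [316. 223. 386. 259.] z0.018 c [ 491.3 -255.1] sz [213.  105.2] a 87.7 1667
top tumbler 0
[... 1080 characters left out ...]
d 0.58 [219. 319. 250. 355.] z0.031 c [461.5 284.6] sz [33.2 63.8] a 79.5 445
side case_c_mid 0.25 [302. 171. 315. 190.] z0.106 c [ 560.9 -143.1] sz [19.5  8.2] a 14.0 31
side tumbler 0.61 [257. 133. 283. 168.] z0.092 c [ 744.4 -215.4] sz [71.9 72.3] a 24.7 149
side tumbler 0.35 [195. 175. 228. 202.] z0.053 c [795.3 -17.7] sz [39.  40.7] a 83.5 134
side weight 0.69 [370. 154. 372. 158.] z0.031 c [ 506.1 -412.1] sz [4.  4.1] a 32.8 5
side weight 0.57 [197. 173. 227. 201.] z0.053 c [797.7 -19.2] sz [43.  43.5] a 29.5 145
side dish 0.65 [210. 162. 314. 260.] z0.074 c [599.1 -11.8] sz [252.5  92.4] a 88.0 153
side dish 0.56 [130. 223. 180. 262.] z0.022 c [786.3 209.3] sz [118.9 122.6] a 47.9 451
```

Run:
```python
from h import *
for n in ['top','side']:
    g=grab(n); P=cloud(g,np.ones((420,560),bool))
    a=P[(abs(P[:,0]-.6)<.09)&(abs(P[:,1]+.01)<.19)]
    rim=a[(a[:,2]>.050)&(a[:,2]<.061)]
    r=cv2.minAreaRect((rim[:,:2]*1000).astype(np.float32)); print(n,'rim',r,len(rim))
    # refine: center in rotated frame by percentiles
    for A in [r[2]-90 if r[2]>45 else r[2]]:
        c,s=np.cos(np.radians(A)),np.sin(np.radians(A)); L=rim[:,:2]@np.array([[c,-s],[s,c]])
        print('lx',np.percentile(L[:,0],[0,1,99,100])*1e3,'ly',np.percentile(L[:,1],[0,1,99,100])*1e3)
    cl=a[a[:,2]>.066]; 
    for sx in (-1,1):
      for sy in (-1,1):
        q=cl[((cl[:,0]-.602)*sx>0)&((cl[:,1]+.0105)*sy>0)]
        if len(q): print('clip',sx,sy,len(q),q.min(0),q.max(0),q.mean(0))
    fl=a[a[:,2]<.012]; 
    st=P[(abs(P[:,0]-.505)<.1)&(abs(P[:,1]+.412)<.05)&(P[:,2]>.005)]
    for lo,hi in [(.008,.046),(.046,.056),(.058,.068),(.1,.115)]:
        q=st[(st[:,2]>lo)&(st[:,2]<hi)]
        if len(q)>5: print('stand',lo,hi,cv2.minAreaRect((q[:,:2]*1000).astype(np.float32)),len(q),np.median(q[:,2]))
    li=P[(abs(P[:,0]-.491)<.08)&(abs(P[:,1]+.255)<.13)]
    for lo,hi in [(.01,.02),(.036,.05)]:
        q=li[(li[:,2]>lo)&(li[:,2]<hi)]
        if len(q)>5: print('lid',lo,hi,cv2.minAreaRect((q[:,:2]*1000).astype(np.float32)),len(q),np.median(q[:,2]))
    sh=P[(abs(P[:,0]-.45)<.05)&(abs(P[:,1]+.0)<.05)]; print('shelf',np.median(sh[:,2]))
```

```text
top rim ((602.2534790039062, -9.504997253417969), (213.4784393310547, 105.93897247314453), 86.87288665771484) 443
lx [548.9057 549.1141 654.1756 654.8447] ly [-83.3763 -81.6104 129.6221 130.1021]
clip -1 -1 120 [ 0.5507 -0.1513  0.0661] [ 0.5779 -0.113   0.1131] [ 0.5631 -0.1327  0.0903]
clip -1 1 133 [0.563 0.1   0.066] [0.5903 0.1397 0.1121] [0.5772 0.1206 0.0894]
clip 1 -1 134 [ 0.6137 -0.1612  0.068 ] [ 0.6413 -0.1168  0.1098] [ 0.6265 -0.1401  0.0874]
clip 1 1 131 [0.6253 0.0951 0.0669] [0.6536 0.1384 0.1098] [0.6402 0.1171 0.0886]
stand 0.008 0.046 ((502.7344970703125, -398.4123229980469), (149.1387176513672, 72.58909606933594), 4.583639144897461) 134 0.01734393720541816
stand 0.046 0.056 ((503.8531188964844, -415.0010681152344), (140.4053955078125, 40.7071533203125), 5.554127216339111) 128 0.04993335260347842
stand 0.058 0.068 ((506.68292236328125, -413.9908447265625), (129.3853759765625, 26.985794067382812), 5.016268253326416) 278 0.06349070831732007
stand 0.1 0.115 ((518.5634765625, -410.9507751464844), (47.40623474121094, 24.222166061401367), 6.269392490386963) 79 0.1081419
[... 1053 characters left out ...]
7.5614318847656), (142.9537353515625, 42.424766540527344), 13.926229476928711) 146 0.050754736969689296
stand 0.058 0.068 ((507.29730224609375, -414.4551086425781), (132.47537231445312, 32.88499069213867), 9.916787147521973) 236 0.06307053512241861
stand 0.1 0.115 ((517.09326171875, -412.77142333984375), (44.768714904785156, 27.96017837524414), 9.535429000854492) 63 0.10760052093164929
lid 0.01 0.02 ((491.8271789550781, -256.4879150390625), (216.91696166992188, 106.96915435791016), 87.73894500732422) 1688 0.014233302737813258
lid 0.036 0.05 ((490.5203552246094, -256.624267578125), (73.95339965820312, 21.45073127746582), 87.01787567138672) 151 0.04381527153135545
shelf -0.00021074758823647066
```

Run:
```python
from h import *
togo([.587,.283,.15],-26)
```

```text
shift [ 637.4 -760.4   98.3] turn [-0.    0.   39.74]
```

>>> carry_out:
  motion:
    - [[25.5,-30.4,2],[0,0,0],1]
    - [[25.5,-30.4,2],[0,0,0],1]
    - [[25.5,-30.4,2],[0,0,0],1]
    - [[25.5,-30.4,2],[0,0,0],1]
    - [[25.5,-30.4,2],[0,0,0],1]
    - [[25.5,-30.4,2],[0,0,0],1]
    - [[25.5,-30.4,2],[0,0,0],1]
    - [[25.5,-30.4,2],[0,0,0],1]
    - [[25.5,-30.4,2],[0,0,0],1]
    - [[25.5,-30.4,2],[0,0,0],1]

```text
t: 2.28
tool_pos: [0.3245, -0.2497, 0.2286]
orientation: [179.9, -0.0, 13.7]
ft_force: [0.5, 0.7, 0.2]
opening: 0.0851
```

>>> carry_out:
  motion:
    - [[25.5,-30.4,4],[0,0,0],1]
    - [[25.5,-30.4,4],[0,0,0],1]
    - [[25.5,-30.4,4],[0,0,0],1]
    - [[25.5,-30.4,4],[0,0,0],1]
    - [[25.5,-30.4,4],[0,0,0],1]
    - [[25.5,-30.4,4],[0,0,0],1]
    - [[25.5,-30.4,4],[0,0,0],1]
    - [[25.5,-30.4,4],[0,0,0],1]
    - [[25.5,-30.4,4],[0,0,0],1]
    - [[25.5,-30.4,4],[0,0,0],1]

```text
t: 3.12
tool_pos: [0.5002, 0.1068, 0.1883]
orientation: [180.0, -0.0, 13.8]
ft_force: [1.0, -0.2, 0.1]
opening: 0.0853
```

>>> carry_out:
  motion:
    - [[25.5,-30.4,7],[0,0,0],1]
    - [[25.5,-30.4,7],[0,0,0],1]
    - [[25.5,-30.4,7],[0,0,0],1]
    - [[25.5,-30.4,7],[0,0,0],1]
    - [[25.5,-30.4,7],[0,0,7.1],1]
    - [[0,0,0],[0,0,7.1],1]
    - [[0,0,0],[0,0,7.1],1]
    - [[0,0,0],[0,0,7.1],1]
    - [[0,0,0],[0,0,7.1],1]
    - [[0,0,0],[0,0,4.2],1]

```text
t: 3.95
tool_pos: [0.5872, 0.2828, 0.1531]
orientation: [180.0, 0.0, -26.2]
ft_force: [-1.2, -0.1, -1.1]
opening: 0.0854
```

```bash
cat >> h.py <<'E'
def look(n,q,save=None,ms=.2):
    g=grab(n,save); out=[]
    for r in finder.silhouettes(n,q):
        if r['score']<ms: continue
        P=cloud(g,r['pixels'])
        if len(P)<10: continue
        z,mr,k=topface(P); (w,h),a=mr[1],mr[2]
        long=(a if w>h else a+90); long=(long+90)%180-90
        print(n,q,round(r['score'],2),np.array(r['rect']).round(),'z%.3f'%z,'c',np.round(mr[0],1),'sz',np.round(mr[1],1),'long %.1f'%long,k)
    return g
E
python3 - <<'E'
from h import *
pose()
look('wrist','case_a_mid','w1'); look('top','case_a_mid')
togo([.587,.283,.15],-26)
E
```

```text
t 3.95 pos [0.5872 0.2828 0.1531] ori [179.993    0.0081 -26.2458] open 0.08542653201695555 F [-1.2132 -0.0901 -1.1364] q [ 15.9131  38.601   82.6888   0.0003  58.7209 132.1587]
wrist case_a_mid 0.9 [259. 157. 306. 255.] z0.031 c [586.7 282.7] sz [34.1 64.4] long -26.7 4399
wrist case_a_mid 0.73 [102. 145. 178. 216.] z0.023 c [647.6 366.3] sz [25.4 47.5] long -75.1 2420
top case_a_mid 0.57 [166. 199. 186. 219.] z0.032 c [587.2 283.6] sz [33.4 61.5] long -26.3 102
top case_a_mid 0.45 [315. 225. 387. 261.] z0.018 c [ 491.6 -255.5] sz [211.9 104.8] long 87.9 1705
shift [-0.4 -0.3  3.3] turn [-0.    0.    0.15]
```

View pics/w1.png

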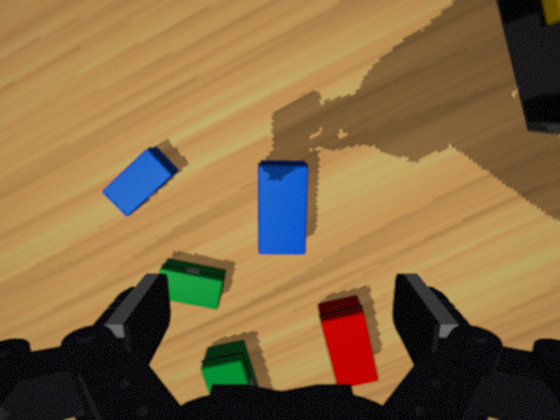

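>>> carry_out:
  motion:
    - [[0,0,35],[0,0,0.3],1]
    - [[0,0,35],[0,0,0],1]
    - [[0,0,35],[0,0,0],1]
    - [[0,0,26],[0,0,0],1]
    - [[0,0,0],[0,0,0],-1]
    - [[0,0,0],[0,0,0],-1]
    - [[0,0,0],[0,0,0],-1]
    - [[0,0,0],[0,0,0],-1]
    - [[0,0,0],[0,0,0],-1]
    - [[0,0,0],[0,0,0],-1]

```text
t: 4.98
tool_pos: [0.5892, 0.2832, 0.0251]
orientation: [-179.8, -0.2, -26.2]
ft_force: [0.8, -0.4, 6.9]
opening: 0.0327
```

```bash
cat >> h.py <<'E'
BC=np.array([.6022,-.0095]); BY=-3.1
def boxpt(x,y,z):
    a=np.radians(BY); return np.array([BC[0]+x*np.cos(a)-y*np.sin(a),BC[1]+x*np.sin(a)+y*np.cos(a),z])
E
python3 - <<'E'
from h import *
pose()
print(boxpt(0,.06,0),boxpt(0,0,0),boxpt(0,-.06,0))
togo(boxpt(0,-.06,.15),BY)
E
```

```text
t 4.9833 pos [0.5892 0.2832 0.0251] ori [-179.7896   -0.2334  -26.245 ] open 0.032720466728547705 F [ 0.8233 -0.3826  6.8905] q [ 15.8925  48.9109  85.5671  -0.0007  45.2078 132.1376]
[0.6054 0.0504 0.    ] [ 0.6022 -0.0095  0.    ] [ 0.599  -0.0694  0.    ]
shift [ 165.1  311.5 -125.4] turn [ -0.16  -0.27 -23.14]
```

>>> carry_out:
  motion:
    - [[0,0,-40],[0,0,0],-1]
    - [[0,0,-40],[0,0,0],-1]
    - [[0,0,-40],[0,0,0],-1]
    - [[8,15,-25],[0,0,0],-1]
    - [[19,36,0],[0,0,0],-1]
    - [[19,36,0],[0,0,0],-1]
    - [[19,36,0],[0,0,0],-1]
    - [[19,36,0],[0,0,0],-1]
    - [[19,36,0],[0,0,0],-1]
    - [[19,36,0],[0,0,0],-1]

```text
t: 5.82
tool_pos: [0.5941, 0.0197, 0.1682]
orientation: [-180.0, -0.1, -26.2]
ft_force: [1.1, -0.8, -1.1]
opening: 0.033
```

>>> carry_out:
  motion:
    - [[19,36,0],[0,0,0],-1]
    - [[19,36,0],[0,0,-7],-1]
    - [[14,26,0],[0,0,-7],-1]
    - [[0,0,0],[0,0,-7],-1]
    - [[0,0,0],[0,0,-2.1],-1]
    - [[0,0,0],[0,0,0],-1]
    - [[0,0,0],[0,0,0],-1]
    - [[0,0,0],[0,0,0],-1]
    - [[0,0,0],[0,0,0],-1]
    - [[0,0,0],[0,0,0],-1]

```text
t: 6.65
tool_pos: [0.6012, -0.0873, 0.1675]
orientation: [180.0, -0.0, -3.3]
ft_force: [-0.2, -0.4, 0.2]
opening: 0.033
```

Run:
```python
from h import *
pose()
g=grab('wrist','w2'); grab('side','s2')
togo(boxpt(0,-.06,.033),BY)
```

```text
t 6.65 pos [ 0.6012 -0.0873  0.1675] ori [179.9972  -0.0067  -3.3333] open 0.03296088280474074 F [-0.2099 -0.3794  0.2294] q [-18.7938  34.5558  88.9346  -0.0011  56.5024  74.5402]
shift [ -3.3 -17.9 134.4] turn [ 0.   -0.   -0.23]
```

View pics/w2.png

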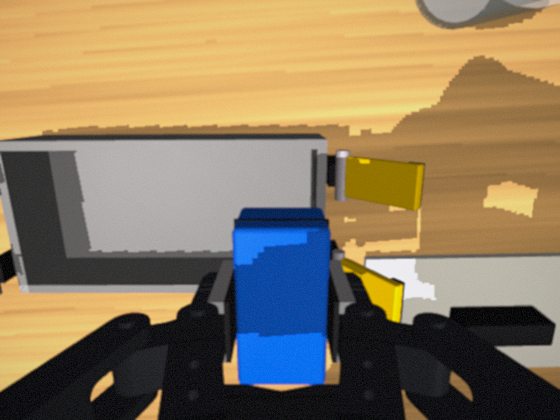

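>>> carry_out:
  motion:
    - [[-3.3,-17.9,0],[0,0,-0.2],-1]
    - [[0,0,0],[0,0,0],-1]
    - [[0,0,35],[0,0,0],-1]
    - [[0,0,35],[0,0,0],-1]
    - [[0,0,30],[0,0,0],-1]
    - [[0,0,18],[0,0,0],-1]
    - [[0,0,9],[0,0,0],-1]
    - [[0,0,5],[0,0,0],-1]
    - [[0,0,2],[0,0,0],-1]
    - [[0,0,0],[0,0,0],-1]

```text
t: 7.58
tool_pos: [0.5996, -0.0702, 0.0339]
orientation: [180.0, -0.1, -3.2]
ft_force: [0.2, 0.1, -1.1]
opening: 0.0327
```

Run:
```python
from h import *
pose()
grab('side','s3')
togo(boxpt(0,-.06,.033),BY)
```

```text
t 7.5833 pos [ 0.5996 -0.0702  0.0339] ori [179.9767  -0.0791  -3.1612] open 0.03270078467241926 F [ 0.2076  0.1407 -1.1084] q [-17.2654  45.8321  93.1053  -0.0051  40.9802  75.8997]
shift [-1.  -0.7  1.4] turn [ 0.03 -0.13 -0.06]
```

View pics/s3.png

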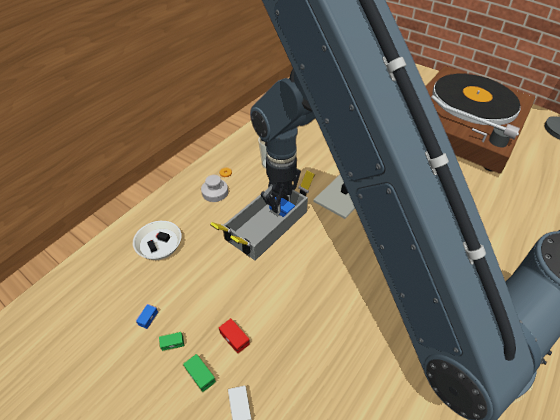

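>>> carry_out:
  motion:
    - [[-0.5,-0.5,1],[0,0,0],-1]
    - [[0,0,0],[0,0,0],0.0]
    - [[0,0,0],[0,0,0],0.0]
    - [[0,0,0],[0,0,0],0.0]
    - [[0,0,0],[0,0,0],0.0]
    - [[0,0,-15],[0,0,0],0.0]
    - [[0,0,-35],[0,0,0],0.0]
    - [[0,0,-40],[0,0,0],0.0]
    - [[0,0,-40],[0,0,0],0.5]
    - [[0,0,-5],[0,0,0],1]

```text
t: 8.47
tool_pos: [0.6027, -0.0705, 0.1747]
orientation: [179.8, -0.8, -3.1]
ft_force: [0.8, -0.3, -0.3]
opening: 0.0651
```

Run:
```python
from h import *
pose()
g=look('wrist','case_a_mid','w4')
look('top','case_c_mid');look('side','case_c_mid')
look('top','case_b_mid');look('side','case_b_mid')
print(boxpt(0,-.06,0)[:2])
togo([.462,.285,.15],-13)
```

```text
t 8.4667 pos [ 0.6027 -0.0705  0.1747] ori [179.8112  -0.7743  -3.1497] open 0.06511759710482183 F [ 0.821  -0.3181 -0.2798] q [-17.209   33.7075  89.2873   0.0059  56.2083  75.9387]
wrist case_a_mid 0.79 [254. 165. 305. 258.] z0.037 c [597.6 -69.3] sz [34.2 64. ] long -2.8 3814
wrist case_a_mid 0.61 [364. 255. 429. 307.] z0.111 c [ 568.  -146.5] sz [11.7 15.7] long -2.9 363
wrist case_a_mid 0.56 [  0. 138. 450. 309.] z0.072 c [602.5  -9.5] sz [244.1  94.3] long 87.0 3503
top case_c_mid 0.53 [166. 236. 185. 263.] z0.032 c [463.1 285.5] sz [35.6 61.1] long -12.6 217
side case_c_mid 0.91 [217. 318. 250. 354.] z0.031 c [461.7 284.5] sz [33.1 64.3] long -10.9 446
side case_c_mid 0.68 [209. 222. 226. 230.] z0.108 c [643.3 130.3] sz [11.2 26. ] long -5.4 41
top case_b_mid 0.45 [138. 210. 157. 230.] z0.025 c [561.1 373.4] sz [47.5 24.5] long 51.5 114
side case_b_mid 0.94 [156. 330. 184. 352.] z0.024 c [560.4 373.1] sz [47.8 26.8] long 53.2 272
side case_b_mid 0.89 [228. 386. 251. 420.] z0.031 c [361.3 386.9] sz [34.9 63.3] long -41.5 588
side case_b_mid 0.57 [183. 353. 216. 392.] z0.031 c [465.5 386.7] sz [35.2 64.9] long -12.4 568
[ 0.599  -0.0694]
shift [-155.1 -346.1   16.5] turn [-0.02  0.16  9.83]
```

View pics/w4.png

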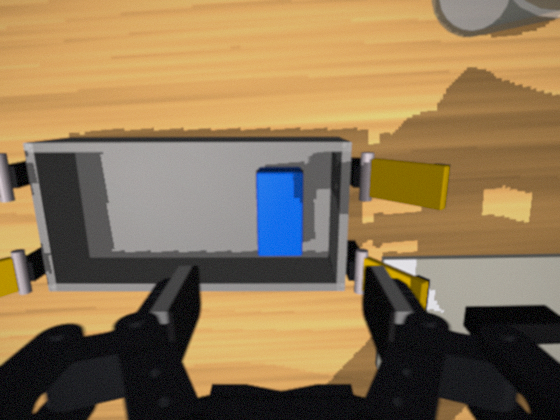

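>>> carry_out:
  motion:
    - [[-15.5,-34.6,0],[0,0,0],1]
    - [[-15.5,-34.6,0],[0,0,0],1]
    - [[-15.5,-34.6,0],[0,0,0],1]
    - [[-15.5,-34.6,0],[0,0,0],1]
    - [[-15.5,-34.6,0],[0,0,0],1]
    - [[-15.5,-34.6,0],[0,0,0],1]
    - [[-15.5,-34.6,5],[0,0,0],1]
    - [[-15.5,-34.6,10],[0,0,0],1]
    - [[-15.5,-34.6,10],[0,0,4],1]
    - [[-15.5,-34.6,0],[0,0,5],1]

```text
t: 9.8
tool_pos: [0.4626, 0.2864, 0.1401]
orientation: [179.8, 0.3, -12.4]
ft_force: [-0.5, -0.7, 0.1]
opening: 0.0858
```

Run:
```python
from h import *
pose()
g=look('wrist','case_c_mid','w5')
togo([.462,.285,.027],-12.2)
```

```text
t 9.8 pos [0.4626 0.2864 0.1401] ori [179.8358   0.2545 -12.3818] open 0.08581001706957425 F [-0.5101 -0.6878  0.1333] q [ 19.9943  33.0112  99.1419  -0.0032  48.1497 122.3779]
wrist case_c_mid 0.93 [256. 159. 312. 262.] z0.031 c [462.5 284.6] sz [34.3 64.2] long -11.6 4840
shift [  0.7   4.9 114.3] turn [-0.01  0.13  0.32]
```

>>> carry_out:
  motion:
    - [[1,5,0],[0,0,0],1]
    - [[0,0,35],[0,0,0],1]
    - [[0,0,35],[0,0,0],1]
    - [[0,0,32],[0,0,0],1]
    - [[0,0,11.5],[0,0,0],1]
    - [[0,0,0],[0,0,0],-1]
    - [[0,0,0],[0,0,0],-1]
    - [[0,0,0],[0,0,0],-1]
    - [[0,0,0],[0,0,0],-1]
    - [[0,0,0],[0,0,0],-1]

```text
t: 10.73
tool_pos: [0.4669, 0.2809, 0.031]
orientation: [-179.9, -0.2, -12.2]
ft_force: [-0.6, 0.6, 0.2]
opening: 0.0327
```

Run:
```python
from h import *
pose()
togo(boxpt(0,0,.17),BY)
```

```text
t 10.7333 pos [0.4669 0.2809 0.031 ] ori [-179.8658   -0.2225  -12.1634] open 0.03274214792163927 F [-0.6182  0.5878  0.163 ] q [ 19.2807  43.7572 102.0867  -0.0029  33.8962 121.4462]
shift [ 194.   255.  -138.8] turn [-0.12 -0.23 -9.06]
```

>>> carry_out:
  motion:
    - [[0,0,-40],[0,0,0],-1]
    - [[0,0,-40],[0,0,0],-1]
    - [[0,0,-40],[0,0,0],-1]
    - [[10,13,-20],[0,0,0],-1]
    - [[24,31,0],[0,0,0],-1]
    - [[24,31,0],[0,0,0],-1]
    - [[24,31,0],[0,0,0],-1]
    - [[24,31,0],[0,0,0],-1]
    - [[24,31,0],[0,0,0],-1]
    - [[24,31,0],[0,0,0],-1]

```text
t: 11.57
tool_pos: [0.5744, 0.0518, 0.1702]
orientation: [-180.0, -0.1, -12.1]
ft_force: [1.1, -0.2, -1.1]
opening: 0.0326
```

>>> carry_out:
  motion:
    - [[24,31,0],[0,0,0],-1]
    - [[18,25,0],[0,0,-4.5],-1]
    - [[0,0,0],[0,0,-4.5],-1]
    - [[0,0,0],[0,0,0],-1]
    - [[0,0,0],[0,0,0],-1]
    - [[0,0,0],[0,0,0],-1]
    - [[0,0,0],[0,0,0],-1]
    - [[0,0,0],[0,0,0],-1]
    - [[0,0,0],[0,0,0],-1]
    - [[0,0,0],[0,0,0],-1]

```text
t: 12.4
tool_pos: [0.6029, -0.0094, 0.1689]
orientation: [-180.0, 0.0, -3.1]
ft_force: [0.7, -0.0, -1.3]
opening: 0.0325
```

Run:
```python
from h import *
pose()
grab('wrist','w6')
togo(boxpt(.004,0,.038),BY)
```

```text
t 12.4 pos [ 0.6029 -0.0094  0.1689] ori [-179.9986    0.004    -3.1201] open 0.03245545860796336 F [ 0.7475 -0.0497 -1.3193] q [-11.5028  34.1528  89.5357   0.0009  56.3157  81.6167]
shift [  3.2  -0.1 130.8] turn [-0.    0.01 -0.03]
```

View pics/w6.png

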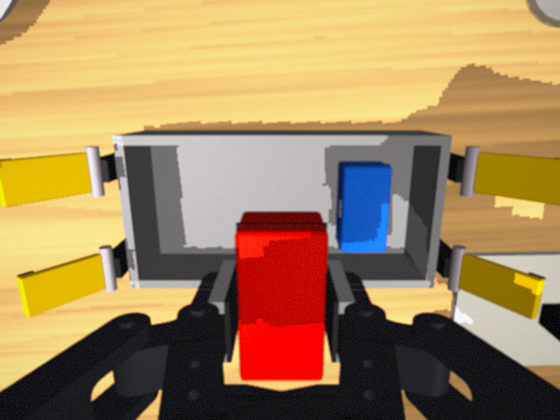

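>>> carry_out:
  motion:
    - [[3,0,35],[0,0,0],-1]
    - [[0,0,35],[0,0,0],-1]
    - [[0,0,30],[0,0,0],-1]
    - [[0,0,16],[0,0,0],-1]
    - [[0,0,9],[0,0,0],-1]
    - [[0,0,4],[0,0,0],-1]
    - [[0,0,2],[0,0,0],-1]
    - [[0,0,0],[0,0,0],-1]
    - [[0,0,0],[0,0,0],-1]
    - [[0,0,0],[0,0,0],-1]

```text
t: 13.28
tool_pos: [0.6071, -0.0104, 0.0392]
orientation: [180.0, -0.2, -3.2]
ft_force: [0.3, 0.2, -1.3]
opening: 0.0327
```

>>> carry_out:
  motion:
    - [[0,0,0.5],[0,0,0],-1]
    - [[0,0,0],[0,0,0],0.0]
    - [[0,0,0],[0,0,0],0.0]
    - [[0,0,0],[0,0,0],0.0]
    - [[0,0,0],[0,0,0],0.0]
    - [[0,0,-15],[0,0,0],0.0]
    - [[0,0,-35],[0,0,0],0.0]
    - [[0,0,-40],[0,0,0],0.0]
    - [[0,0,-40],[0,0,0],0.5]
    - [[0,0,0],[0,0,0],1]

```text
t: 14.12
tool_pos: [0.6112, -0.0111, 0.1754]
orientation: [179.9, -0.9, -3.1]
ft_force: [1.3, 1.3, 1.4]
opening: 0.0652
```

Run:
```python
from h import *
pose()
g=look('wrist','case_c_mid','w7')
look('top','case_b_mid');look('side','case_b_mid')
print(boxpt(0,0,0)[:2])
togo([.4655,.3867,.15],-13)
```

```text
t 14.1167 pos [ 0.6112 -0.0111  0.1754] ori [179.8716  -0.9053  -3.148 ] open 0.06522889417692741 F [1.3396 1.2651 1.3569] q [-11.5036  33.9115  88.6734   0.0054  56.5007  81.6424]
wrist case_c_mid 0.84 [255. 169. 302. 260.] z0.037 c [601.9 -10. ] sz [34.  63.8] long -3.1 3737
top case_b_mid 0.8 [131. 240. 151. 258.] z0.032 c [463.4 386.5] sz [33.9 62.2] long -15.3 209
top case_b_mid 0.62 [138. 211. 157. 226.] z0.024 c [560.3 371.8] sz [48.2 25.1] long 52.1 114
top case_b_mid 0.33 [309. 212. 319. 222.] z0.110 c [ 561.1 -143.3] sz [ 8.  17.4] long -1.3 20
side case_b_mid 0.77 [226. 386. 249. 420.] z0.031 c [361.2 387.2] sz [35.1 64.2] long -41.4 604
side case_b_mid 0.64 [182. 353. 216. 395.] z0.031 c [466.  386.5] sz [35.1 66.2] long -13.0 567
side case_b_mid 0.55 [158. 329. 184. 355.] z0.023 c [560.4 373.2] sz [48.1 26.9] long 53.2 264
side case_b_mid 0.32 [210. 160. 315. 261.] z0.082 c [601.8 -11.7] sz [263.9  88.1] long 86.9 130
[ 0.6022 -0.0095]
shift [-160.9 -388.4   16.3] turn [-0.01  0.23  9.83]
```

View pics/w7.png

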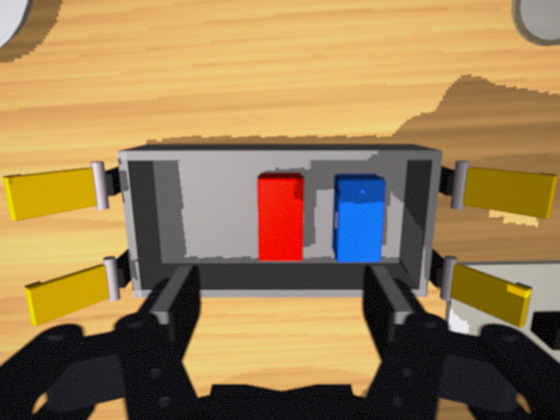

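>>> carry_out:
  motion:
    - [[-14.6,-35.3,0],[0,0,0],1]
    - [[-14.6,-35.3,0],[0,0,0],1]
    - [[-14.6,-35.3,0],[0,0,0],1]
    - [[-14.6,-35.3,0],[0,0,0],1]
    - [[-14.6,-35.3,0],[0,0,0],1]
    - [[-14.6,-35.3,0],[0,0,0],1]
    - [[-14.6,-35.3,5],[0,0,0],1]
    - [[-14.6,-35.3,10],[0,0,0],1]
    - [[-14.6,-35.3,10],[0,0,0],1]
    - [[-14.6,-35.3,0],[0,0,5],1]

```text
t: 15.25
tool_pos: [0.4769, 0.3508, 0.1387]
orientation: [179.8, 0.3, -8.3]
ft_force: [0.3, -0.2, -0.3]
opening: 0.0851
```

>>> carry_out:
  motion:
    - [[-12,-36,0],[0,0,5],1]
    - [[0,0,0],[0,0,0],1]
    - [[0,0,0],[0,0,0],1]
    - [[0,0,0],[0,0,0],1]
    - [[0,0,0],[0,0,0],1]
    - [[0,0,0],[0,0,0],1]
    - [[0,0,0],[0,0,0],1]
    - [[0,0,0],[0,0,0],1]
    - [[0,0,0],[0,0,0],1]
    - [[0,0,0],[0,0,0],1]

```text
t: 16.08
tool_pos: [0.4733, 0.3871, 0.1425]
orientation: [-180.0, -0.0, -13.2]
ft_force: [0.4, 0.2, -0.0]
opening: 0.0854
```

Run:
```python
from h import *
pose()
g=look('wrist','case_b_mid','w8')
togo([.4655,.3867,.028],-13)
```

```text
t 16.0833 pos [0.4733 0.3871 0.1425] ori [-179.9946   -0.0067  -13.2078] open 0.08538014680479188 F [ 0.3599  0.2233 -0.0384] q [ 28.822   36.78    89.3243  -0.0006  53.8871 132.0302]
wrist case_b_mid 0.86 [258. 174. 312. 271.] z0.031 c [466.1 387.6] sz [33.8 63.9] long -12.0 4635
wrist case_b_mid 0.78 [278. 297. 359. 392.] z0.031 c [361.6 387.8] sz [33.7 63.8] long -41.0 3311
wrist case_b_mid 0.71 [231.  39. 312. 110.] z0.024 c [561. 374.] sz [47.9 25.8] long 51.7 3311
shift [ -7.4   2.5 114.4] turn [-0.01 -0.01 -0.19]
```

View pics/w8.png

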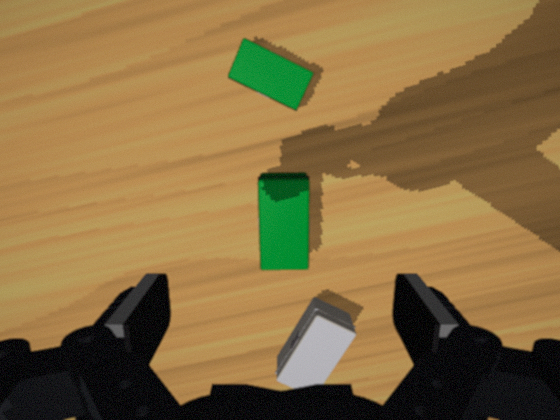

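>>> carry_out:
  motion:
    - [[-7,1.6,0],[0,0,-0.5],1]
    - [[0,0,0],[0,0,0],1]
    - [[0,0,38],[0,0,0],1]
    - [[0,0,38],[0,0,0],1]
    - [[0,0,25],[0,0,0],1]
    - [[0,0,14],[0,0,0],1]
    - [[0,0,0],[0,0,0],1]
    - [[0,0,0],[0,0,0],-1]
    - [[0,0,0],[0,0,0],-1]
    - [[0,0,0],[0,0,0],-1]

```text
t: 17.02
tool_pos: [0.4668, 0.3883, 0.0289]
orientation: [-179.9, -0.1, -12.7]
ft_force: [0.1, 0.3, 1.0]
opening: 0.0513
```

>>> carry_out:
  motion:
    - [[0,0,0],[0,0,0],-1]
    - [[0,0,0],[0,0,0],-1]
    - [[0,0,0],[0,0,0],-1]
    - [[0,0,-10],[0,0,0],-1]
    - [[0,0,-40],[0,0,0],-1]
    - [[0,0,-40],[0,0,0],-1]
    - [[0,0,-40],[0,0,0],-1]
    - [[0,0,-15],[0,0,0],-1]
    - [[0,0,0],[0,0,0],-1]
    - [[0,0,0],[0,0,0],-1]

```text
t: 17.85
tool_pos: [0.4659, 0.3876, 0.1736]
orientation: [-179.9, -0.1, -12.7]
ft_force: [-0.6, -0.3, -0.8]
opening: 0.0325
```

Run:
```python
from h import *
pose()
g=look('wrist','case_b_mid','w9')
togo(boxpt(0,.06,.17),BY)
```

```text
t 17.85 pos [0.4659 0.3876 0.1736] ori [-179.9214   -0.09    -12.6638] open 0.03248589605876368 F [-0.5619 -0.2851 -0.799 ] q [ 29.2081  33.9578  88.9585  -0.0019  56.9642 131.8729]
wrist case_b_mid 0.77 [236.  35. 308. 100.] z0.024 c [560.8 373.8] sz [47.6 25.3] long 52.8 2591
wrist case_b_mid 0.61 [234. 201. 331. 376.] z0.175 c [465.3 388.1] sz [34.3 64.5] long -12.7 14108
shift [211.3 297.3   1. ] turn [ 0.13  0.17 -9.57]
```

View pics/w9.png

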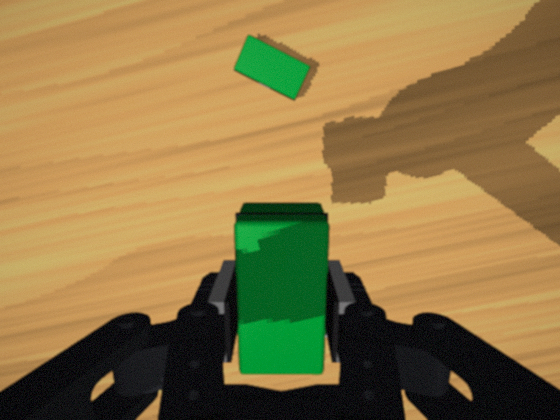

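>>> carry_out:
  motion:
    - [[21.1,29.7,0],[0,0,0],-1]
    - [[21.1,29.7,0],[0,0,0],-1]
    - [[21.1,29.7,0],[0,0,0],-1]
    - [[21.1,29.7,0],[0,0,0],-1]
    - [[21.1,29.7,0],[0,0,0],-1]
    - [[21.1,29.7,0],[0,0,0],-1]
    - [[21.1,29.7,0],[0,0,0],-1]
    - [[21.1,29.7,0],[0,0,0],-1]
    - [[21.1,29.7,0],[0,0,-5],-1]
    - [[23.5,27.8,0],[0,0,-4.6],-1]

```text
t: 18.78
tool_pos: [0.6099, 0.0526, 0.1694]
orientation: [-180.0, 0.4, -2.9]
ft_force: [-0.0, 0.7, -0.7]
opening: 0.0326
```

>>> carry_out:
  motion:
    - [[0,0,0],[0,0,0],-1]
    - [[0,0,0],[0,0,0],-1]
    - [[0,0,0],[0,0,0],-1]
    - [[0,0,10],[0,0,0],-1]
    - [[0,0,10],[0,0,0],-1]
    - [[0,0,0],[0,0,0],-1]
    - [[0,0,0],[0,0,0],-1]
    - [[0,0,0],[0,0,0],-1]
    - [[0,0,0],[0,0,0],-1]
    - [[0,0,0],[0,0,0],-1]

```text
t: 19.62
tool_pos: [0.6124, 0.0547, 0.1527]
orientation: [180.0, -0.1, -3.0]
ft_force: [0.3, -0.7, -0.8]
opening: 0.0326
```

Run:
```python
from h import *
pose()
g=look('wrist','case_b_mid','w10')
look('wrist','case_c_mid'); look('wrist','case_a_mid')
togo(boxpt(0,.06,.036),BY)
```

```text
t 19.6167 pos [0.6124 0.0547 0.1527] ori [179.9977  -0.0541  -3.0446] open 0.03262042142033925 F [ 0.2597 -0.6661 -0.8272] q [-5.2947 36.1651 88.4613 -0.0002 55.3195 87.75  ]
wrist case_b_mid 0.92 [234. 200. 332. 375.] z0.154 c [611.7  54.7] sz [34.7 64.5] long -3.1 14131
wrist case_c_mid 0.96 [344. 168. 406. 271.] z0.037 c [601.9  -9.4] sz [34.2 64.1] long -3.5 4514
wrist case_c_mid 0.37 [106. 138. 560. 324.] z0.088 c [611.3 118.4] sz [18.3 85.1] long -2.0 2042
wrist case_a_mid 0.7 [421. 174. 496. 269.] z0.037 c [597.9 -68.3] sz [35.5 64.3] long -3.4 4717
shift [ -6.6   4.4 116.5] turn [ 0.   -0.02  0.03]
```

View pics/w10.png

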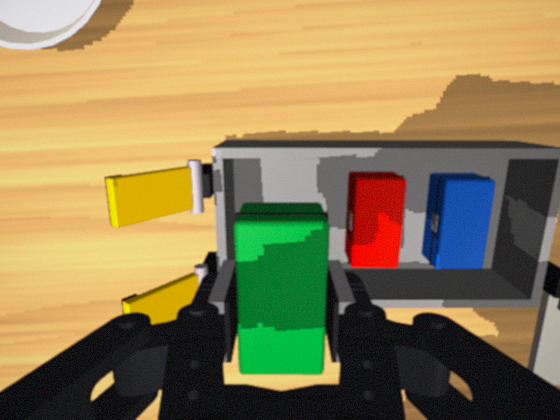

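>>> carry_out:
  motion:
    - [[-6.6,4.4,0],[0,0,0],-1]
    - [[0,0,20],[0,0,0],-1]
    - [[0,0,35],[0,0,0],-1]
    - [[0,0,30],[0,0,0],-1]
    - [[0,0,18],[0,0,0],-1]
    - [[0,0,9],[0,0,0],-1]
    - [[0,0,4],[0,0,0],-1]
    - [[0,0,1],[0,0,0],-1]
    - [[0,0,0],[0,0,0],-1]
    - [[0,0,0],[0,0,0],-1]

```text
t: 20.75
tool_pos: [0.6063, 0.0503, 0.0365]
orientation: [180.0, -0.1, -3.1]
ft_force: [-0.7, -0.3, -0.2]
opening: 0.0328
```

>>> carry_out:
  motion:
    - [[0,0,0],[0,0,0],-1]
    - [[0,0,0],[0,0,0],0.0]
    - [[0,0,0],[0,0,0],0.0]
    - [[0,0,0],[0,0,0],0.0]
    - [[0,0,0],[0,0,0],0.0]
    - [[0,0,-15],[0,0,0],0.0]
    - [[0,0,-35],[0,0,0],0.0]
    - [[0,0,-40],[0,0,0],0.0]
    - [[0,0,-40],[0,0,0],0.5]
    - [[0,0,0],[0,0,0],1]

```text
t: 21.58
tool_pos: [0.6105, 0.0502, 0.1735]
orientation: [180.0, -0.9, -3.0]
ft_force: [1.3, -0.1, 0.1]
opening: 0.0659
```

Run:
```python
from h import *
pose()
g=look('wrist','case_b_mid','w11')
look('top','gauge_grip','t11')
togo([.507,-.414,.25],5)
togo([.45,-.41,.25],5)
```

```text
t 21.5833 pos [0.6105 0.0502 0.1735] ori [179.9592  -0.9153  -3.0434] open 0.06594696894372072 F [ 1.3121 -0.0711  0.0849] q [-5.7451 34.1442 88.5767  0.0029 56.3629 87.2971]
wrist case_b_mid 0.76 [260. 168. 308. 257.] z0.037 c [606.   50.4] sz [34.6 63.5] long -2.3 3918
top gauge_grip 0.71 [400. 211. 417. 258.] z0.108 c [ 506.9 -412.8] sz [23.9 24.1] long -83.4 73
top gauge_grip 0.57 [268. 190. 279. 218.] z0.039 c [600.8 -10.2] sz [33.7 62.7] long -0.5 160
shift [-72.5 469.1 -85.4] turn [-0.01  0.11 -8.06]
shift [-129.7  468.1  -85.3] turn [-0.01  0.11 -8.06]
```

View pics/w11.png

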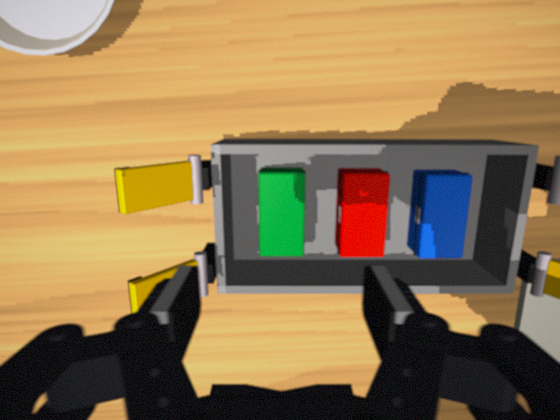

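>>> carry_out:
  motion:
    - [[-6,39,-4],[0,0,0],1]
    - [[-6,39,-4],[0,0,0],1]
    - [[-6,39,-4],[0,0,0],1]
    - [[-6,39,-4],[0,0,0],1]
    - [[-6,39,-4],[0,0,0],1]
    - [[-6,39,-4],[0,0,0],1]
    - [[-6,39,-4],[0,0,0],1]
    - [[-6,39,-4],[0,0,0],1]
    - [[-6,39,-4],[0,0,0],1]
    - [[-6,39,-4],[0,0,0],1]

```text
t: 22.62
tool_pos: [0.5227, -0.3368, 0.2029]
orientation: [-179.8, 0.2, -3.1]
ft_force: [1.0, 0.5, 0.1]
opening: 0.0851
```

>>> carry_out:
  motion:
    - [[-6,39,0],[0,0,-4],1]
    - [[-6,39,0],[0,0,-4],1]
    - [[0,0,0],[0,0,0],1]
    - [[0,0,0],[0,0,0],1]
    - [[0,0,0],[0,0,0],1]
    - [[0,0,0],[0,0,0],1]
    - [[0,0,0],[0,0,0],1]
    - [[0,0,0],[0,0,0],1]
    - [[0,0,0],[0,0,0],1]
    - [[0,0,0],[0,0,0],1]

```text
t: 23.45
tool_pos: [0.5115, -0.4127, 0.2055]
orientation: [180.0, -0.0, 5.0]
ft_force: [0.2, -0.5, 0.0]
opening: 0.0854
```

Run:
```python
from h import *
pose()
g=look('wrist','gauge_grip','w12'); look('wrist','stand')
P=cloud(g,np.ones((420,560),bool))
st=P[(abs(P[:,0]-.505)<.1)&(abs(P[:,1]+.412)<.05)&(P[:,2]>.005)]
for lo,hi in [(.003,.012),(.046,.054),(.058,.068),(.102,.115)]:
    q=st[(st[:,2]>lo)&(st[:,2]<hi)]
    if len(q)>5: print('stand',lo,hi,cv2.minAreaRect((q[:,:2]*1000).astype(np.float32)),len(q),np.median(q[:,2]))
togo([.507,-.413,.2],5)
```

```text
t 23.45 pos [ 0.5115 -0.4127  0.2055] ori [179.9935  -0.0059   5.0018] open 0.0853875391220143 F [ 0.234  -0.4606  0.0407] q [-48.6247  35.3826  79.5105   0.001   65.0982  36.3731]
wrist gauge_grip 0.66 [265. 118. 308. 289.] z0.109 c [ 508.7 -414.9] sz [24.7 23.6] long 5.1 1403
wrist stand 0.6 [254. 111. 315. 290.] z0.051 c [ 505.1 -416.7] sz [140.8  40. ] long 7.0 1627
stand 0.003 0.012 ((503.76409912109375, -401.7983703613281), (150.0078125, 80.22074127197266), 6.873780727386475) 2345 0.006141656675035245
stand 0.046 0.054 ((505.2986145019531, -416.6296081542969), (140.38148498535156, 40.060394287109375), 6.782186031341553) 1660 0.0500663909105018
stand 0.058 0.068 ((508.29571533203125, -415.1414794921875), (130.28924560546875, 24.067649841308594), 6.790590286254883) 3750 0.06405971184841949
stand 0.102 0.115 ((508.6419982910156, -415.0349426269531), (24.610939025878906, 23.813888549804688), 5.957425117492676) 1465 0.10894396287895458
shift [-4.2 -0.7  5.5] turn [ 0.01 -0.01 -0.05]
```

View pics/w12.png

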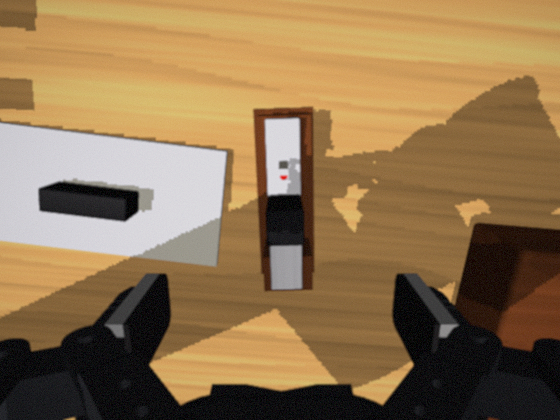

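>>> carry_out:
  motion:
    - [[-3.2,2.0,10],[0,0,-1.8],1]
    - [[0,0,20],[0,0,0],1]
    - [[0,0,35],[0,0,0],1]
    - [[0,0,30],[0,0,0],1]
    - [[0,0,15],[0,0,0],1]
    - [[0,0,4.5],[0,0,0],1]
    - [[0,0,0],[0,0,0],0]
    - [[0,0,0],[0,0,0],-0.2]
    - [[0,0,0],[0,0,0],-0.3]
    - [[0,0,0],[0,0,0],-0.3]

```text
t: 24.48
tool_pos: [0.5089, -0.4167, 0.0927]
orientation: [179.8, -0.1, 6.7]
ft_force: [-0.1, 0.6, -1.1]
opening: 0.0388
```

Run:
```python
from h import *
pose(); grab('wrist','w13')
togo([.5085,-.415,.091],6.8)
```

```text
t 24.4833 pos [ 0.5089 -0.4167  0.0927] ori [179.8339  -0.1132   6.7356] open 0.03883087522825314 F [-0.0732  0.6023 -1.1298] q [-49.0261  43.5276  83.7816   0.0001  52.4898  34.2385]
shift [-0.1 -1.6  1.5] turn [ 0.15 -0.1  -0.06]
```

View pics/w13.png

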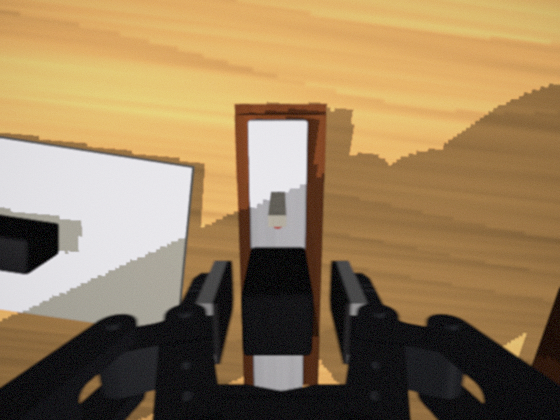

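>>> carry_out:
  motion:
    - [[0,-1,1],[0,0,0],-0.3]
    - [[0,0,0],[0,0,0],-1]
    - [[0,0,0],[0,0,0],-1]
    - [[0,0,0],[0,0,0],-1]
    - [[0,0,0],[0,0,0],-1]
    - [[0,0,-10],[0,0,0],-1]
    - [[0,0,-25],[0,0,0],-1]
    - [[0,0,-35],[0,0,0],-1]
    - [[0,0,-35],[0,0,0],-1]
    - [[0,0,-25],[0,0,0],-1]

```text
t: 25.37
tool_pos: [0.5082, -0.4148, 0.2223]
orientation: [179.9, -0.0, 6.7]
ft_force: [0.3, -0.2, -1.9]
opening: 0.0232
```

Run:
```python
from h import *
pose(); g=grab('wrist','w14')
s=readout.get_state()
P=cloud(g,np.ones((420,560),bool)); T=Tool(s); L=(P-T[:3,3])@T[:3,:3]
q=L[(abs(L[:,0])<.09)&(abs(L[:,1])<.012)&(L[:,2]<.05)&(L[:,2]>.015)]; print(len(q),q.min(0),q.max(0),np.median(q,0))
togo(boxpt(0,0,.21),BY)
```

```text
t 25.3667 pos [ 0.5082 -0.4148  0.2223] ori [179.9418  -0.0447   6.7409] open 0.023233237787768195 F [ 0.2611 -0.2488 -1.9079] q [-48.9697  34.2065  78.8758   0.0045  66.8444  34.2877]
8294 [-0.0655 -0.012   0.015 ] [0.0631 0.0117 0.0412] [ 0.0322 -0.001   0.032 ]
shift [ 139.3 -393.9   15. ] turn [ 0.48 -0.4   9.85]
```

View pics/w14.png

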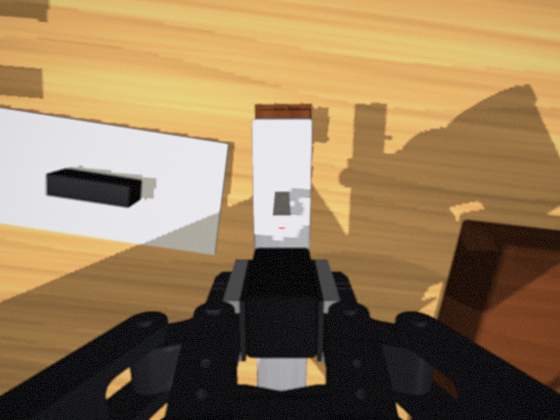

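Run:
```python
from h import *
s=readout.get_state(); g=grab('wrist')
P=cloud(g,np.ones((420,560),bool)); T=g['T']@np.linalg.inv(g['m']['mount']); L=(P-T[:3,3])@T[:3,:3]
for x in np.arange(-.07,.07,.01):
    q=L[(abs(L[:,0]-x)<.004)&(abs(L[:,1])<.008)&(L[:,2]<.06)]
    if len(q)>5: print(round(x,3),len(q),np.median(q,0))
q=L[(L[:,0]>.02)&(L[:,0]<.07)&(abs(L[:,1])<.02)&(L[:,2]<.045)&(L[:,2]>.02)]
for lo,hi in[(.02,.03),(.05,.06)]:
    w=q[(q[:,0]>lo)&(q[:,0]<hi)]; print(w[:,1].min(),w[:,1].max())
```

```text
-0.06 387 [-0.0592  0.0001  0.0266]
-0.05 465 [-0.05    0.0001  0.0266]
-0.01 629 [-0.0085  0.0002 -0.0183]
0.0 1049 [ 0.0001 -0.0001 -0.0184]
0.01 5718 [ 0.0114 -0.     -0.0184]
0.02 511 [0.0191 0.0004 0.0267]
0.03 513 [0.0313 0.0002 0.0264]
0.04 820 [ 0.0396 -0.0001  0.0266]
0.05 788 [ 0.05   -0.0001  0.0266]
0.06 836 [ 0.0601 -0.0001  0.0266]
-0.012067456199337481 0.011929102488768531
-0.012174424579714963 0.011877116781660929
```

>>> carry_out:
  motion:
    - [[12.7,-35.8,0],[0,0,0],-1]
    - [[12.7,-35.8,0],[0,0,0],-1]
    - [[12.7,-35.8,0],[0,0,0],-1]
    - [[12.7,-35.8,0],[0,0,0],-1]
    - [[12.7,-35.8,0],[0,0,0],-1]
    - [[12.7,-35.8,0],[0,0,0],-1]
    - [[12.7,-35.8,0],[0,0,0],-1]
    - [[12.7,-35.8,0],[0,0,0],-1]
    - [[12.7,-35.8,0],[0,0,0],-1]
    - [[12.7,-35.8,0],[0,0,0],-1]

```text
t: 26.3
tool_pos: [0.5906, -0.0421, 0.2177]
orientation: [-179.9, 0.2, 6.7]
ft_force: [0.7, -0.6, -2.7]
opening: 0.0234
```

>>> carry_out:
  motion:
    - [[12.3,-35.8,0],[0,0,5],-1]
    - [[0,0,0],[0,0,4.9],-1]
    - [[0,0,0],[0,0,0],-1]
    - [[0,0,0],[0,0,0],-1]
    - [[0,0,0],[0,0,0],-1]
    - [[0,0,10],[0,0,0],-1]
    - [[0,0,10],[0,0,0],-1]
    - [[0,0,0],[0,0,0],-1]
    - [[0,0,0],[0,0,0],-1]
    - [[0,0,0],[0,0,0],-1]

```text
t: 27.13
tool_pos: [0.6, -0.0079, 0.1994]
orientation: [-180.0, 0.0, -3.2]
ft_force: [0.1, 0.8, -1.8]
opening: 0.0232
```

Run:
```python
from h import *
pose(); g=look('wrist','case_c_mid','w15')
togo(boxpt(0,0,.0966),BY)
```

```text
t 27.1333 pos [ 0.6    -0.0079  0.1994] ori [-179.9935    0.0413   -3.2041] open 0.023243201857581282 F [ 0.1461  0.8146 -1.8317] q [-11.4128  31.6643  88.5219   0.0006  59.8556  81.791 ]
wrist case_c_mid 0.44 [ 32. 122. 539. 290.] z0.099 c [602.5 -11. ] sz [298.8  88.1] long 87.0 4086
shift [  1.8   1.7 103.4] turn [ 0.01 -0.04 -0.08]
```

View pics/w15.png

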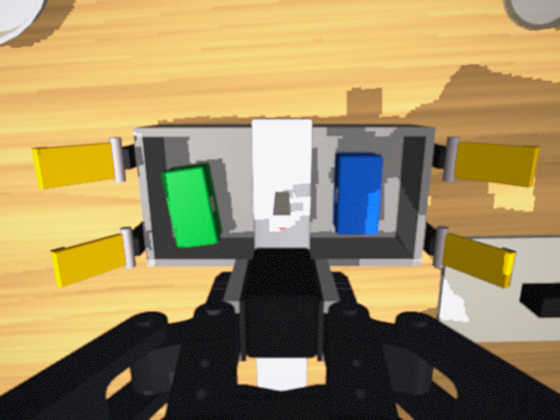

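>>> carry_out:
  motion:
    - [[2.5,1.7,15],[0,0,0],-1]
    - [[0,0,25],[0,0,0],-1]
    - [[0,0,25],[0,0,0],-1]
    - [[0,0,15],[0,0,0],-1]
    - [[0,0,10],[0,0,0],-1]
    - [[0,0,5],[0,0,0],-1]
    - [[0,0,3],[0,0,0],-1]
    - [[0,0,2],[0,0,0],-1]
    - [[0,0,2],[0,0,0],-1]
    - [[0,0,0],[0,0,0],-1]

```text
t: 28.07
tool_pos: [0.6033, -0.0093, 0.0986]
orientation: [180.0, -0.1, -3.2]
ft_force: [0.4, 0.5, -0.1]
opening: 0.0231
```

Run:
```python
from h import *
pose(); grab('side','s16')
togo(boxpt(0,0,.0966),BY)
```

```text
t 28.0667 pos [ 0.6033 -0.0093  0.0986] ori [179.9858  -0.1221  -3.1652] open 0.0231265578406932 F [ 0.4232  0.5199 -0.0593] q [-11.4858  39.9425  92.0234   0.0049  47.9112  81.6762]
shift [-1.1  0.2  2. ] turn [ 0.02 -0.12 -0.06]
```

Run:
```python
import cv2
p=cv2.imread('pics/s16.png')[120:280,180:360]; cv2.imwrite('pics/s16c.png',cv2.resize(p,None,fx=3,fy=3))
```

```text
(no output)
```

View pics/s16c.png

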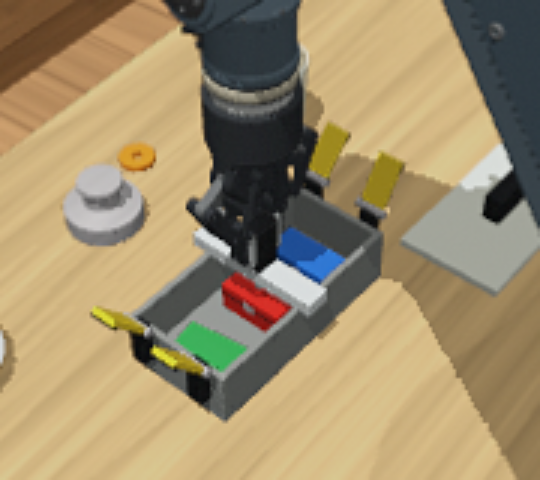

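Run:
```python
from h import *
g=grab('side')
p=g['p'].astype(int)
for nm,m in [('red',(p[...,0]>120)&(p[...,1]<60)&(p[...,2]<60)),('green',(p[...,1]>100)&(p[...,0]<60)&(p[...,2]<90)),('blue',(p[...,2]>120)&(p[...,0]<70))]:
    P=cloud(g,m); P=P[(abs(P[:,0]-.602)<.06)&(abs(P[:,1]+.01)<.11)]
    a=np.radians(-3.1); L=(P[:,:2]-[.6022,-.0095])@np.array([[np.cos(a),-np.sin(a)],[np.sin(a),np.cos(a)]])
    t=P[:,2]>.034; print(nm,len(P),t.sum(),'z',np.percentile(P[:,2],[5,50,95]),'local top min/max',(L[t].min(0)*1e3).round(1),(L[t].max(0)*1e3).round(1), cv2.minAreaRect((L[t]*1000).astype(np.float32)))
```

```text
red 204 122 z [0.0114 0.0347 0.0393] local top min/max [-32.   -2.8] [30.2 17.5] ((-0.7550086975097656, 6.6310014724731445), (62.47062683105469, 20.110767364501953), 2.262286424636841)
green 38 38 z [0.0342 0.0362 0.0432] local top min/max [-37.5  57.5] [ 18.1 105.5] ((-9.591079711914062, 83.04133605957031), (52.55820083618164, 48.57016372680664), 4.147678375244141)
blue 212 177 z [0.0329 0.0356 0.0381] local top min/max [-33.9 -77.4] [ 27.9 -42.4] ((-3.5789852142333984, -59.911346435546875), (61.771728515625, 33.758174896240234), 2.242194890975952)
```

>>> carry_out:
  motion:
    - [[-0.5,0,1],[0,0,0],-1]
    - [[0,0,1],[0,0,0],-1]
    - [[0,0,0.5],[0,0,0],-1]
    - [[0,0,0],[0,0,0],-1]
    - [[0,0,0],[0,0,0],-1]
    - [[0,0,0],[0,0,0],-0.35]
    - [[0,0,0],[0,0,0],-0.3]
    - [[0,0,0],[0,0,0],-0.2]
    - [[0,0,0],[0,0,0],-0.2]
    - [[0,0,0],[0,0,0],-0.2]

```text
t: 29.0
tool_pos: [0.6019, -0.0092, 0.0952]
orientation: [-180.0, 0.0, -3.2]
ft_force: [0.0, 0.1, -0.1]
opening: 0.0342
```

Run:
```python
from h import *
pose(); grab('wrist','w17')
g=grab('side')
P=cloud(g,np.ones((420,560),bool)); a=np.radians(-3.1); L=(P[:,:2]-[.6022,-.0095])@np.array([[np.cos(a),-np.sin(a)],[np.sin(a),np.cos(a)]])
w=(abs(L[:,1])<.02)&(abs(L[:,0])<.08)&(P[:,2]>.05)&(P[:,2]<.08)
for x in [-.06,-.05,-.04,-.03,.03,.04,.05,.06]:
    k=w&(abs(L[:,0]-x)<.005); print(x,k.sum(),np.percentile(P[k,2],[10,50,90]) if k.sum()>2 else '')
```

```text
t 29.0 pos [ 0.6019 -0.0092  0.0952] ori [-179.9985    0.0172   -3.1653] open 0.03423430041851377 F [ 0.0028  0.0916 -0.0802] q [-11.4981  40.2017  92.2157  -0.0013  47.5999  81.6681]
-0.06 57 [0.0586 0.0676 0.071 ]
-0.05 53 [0.0544 0.0685 0.0711]
-0.04 38 [0.0624 0.0696 0.071 ]
-0.03 37 [0.0635 0.0699 0.0716]
0.03 12 [0.0597 0.0643 0.0687]
0.04 13 [0.0604 0.0651 0.0701]
0.05 26 [0.0527 0.0578 0.0702]
0.06 12 [0.0634 0.0684 0.0715]
```

View pics/w17.png

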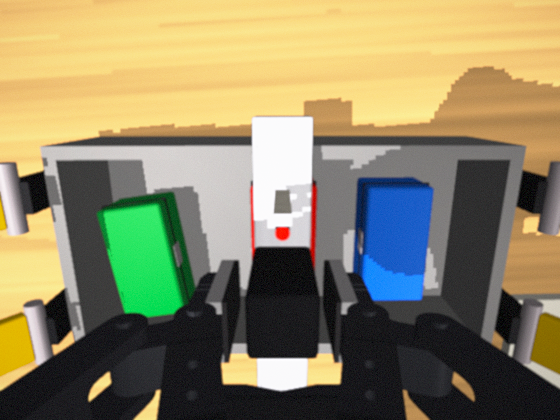

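>>> carry_out:
  motion:
    - [[0,0,0],[0,0,0],-0.2]
    - [[0,0,0],[0,0,0],-0.2]
    - [[0,0,0],[0,0,0],-0.2]
    - [[0,0,0],[0,0,0],-0.2]
    - [[0,0,0],[0,0,0],-0.2]
    - [[0,0,0],[0,0,0],-0.2]
    - [[0,0,0],[0,0,0],-0.2]
    - [[0,0,0],[0,0,0],-0.2]
    - [[0,0,0],[0,0,0],-0.2]
    - [[0,0,0],[0,0,0],-0.2]

```text
t: 29.93
tool_pos: [0.602, -0.0092, 0.0953]
orientation: [-180.0, 0.0, -3.2]
ft_force: [0.2, 0.7, 0.7]
opening: 0.0344
```

>>> carry_out:
  motion:
    - [[0,0,0],[0,0,0],-0.2]
    - [[0,0,0],[0,0,0],-0.2]
    - [[0,0,0],[0,0,0],-0.2]
    - [[0,0,0],[0,0,0],-0.2]
    - [[0,0,0],[0,0,0],-0.2]
    - [[0,0,0],[0,0,0],-0.2]
    - [[0,0,0],[0,0,0],-0.2]
    - [[0,0,0],[0,0,0],-0.2]
    - [[0,0,0],[0,0,0],-1]
    - [[0,0,0],[0,0,0],-1]

```text
t: 30.77
tool_pos: [0.6021, -0.0092, 0.0955]
orientation: [180.0, -0.0, -3.2]
ft_force: [-0.9, -1.0, 0.5]
opening: 0.023
```

>>> carry_out:
  motion:
    - [[0,0,0],[0,0,0],-1]
    - [[0,0,0],[0,0,0],-1]
    - [[0,0,0],[0,0,0],-1]
    - [[0,0,-8],[0,0,0],-1]
    - [[0,0,-20],[0,0,0],-1]
    - [[0,0,-30],[0,0,0],-1]
    - [[0,0,-35],[0,0,0],-1]
    - [[0,0,-27],[0,0,0],-1]
    - [[0,0,0],[0,0,0],-1]
    - [[0,0,0],[0,0,0],-1]

```text
t: 31.6
tool_pos: [0.6026, -0.0092, 0.217]
orientation: [180.0, -0.2, -3.2]
ft_force: [0.3, 0.3, -3.1]
opening: 0.0231
```

Run:
```python
from h import *
pose(); g=grab('wrist','w18')
P=cloud(g,np.ones((420,560),bool)); T=g['T']@np.linalg.inv(g['m']['mount']); L=(P-T[:3,3])@T[:3,:3]
for x in [-.06,-.05,.03,.06]:
    q=L[(abs(L[:,0]-x)<.004)&(abs(L[:,1])<.008)&(L[:,2]<.06)]
    if len(q)>5: print(round(x,3),len(q),np.median(q,0))
q=L[(abs(L[:,1])<.02)&(L[:,2]<.04)&(L[:,2]>.02)]; print(q.min(0),q.max(0))
togo([.508,-.4155,.213],6.8)
```

```text
t 31.6 pos [ 0.6026 -0.0092  0.217 ] ori [179.9737  -0.1984  -3.1629] open 0.023108501480474736 F [ 0.3249  0.3027 -3.1029] q [-11.4915  30.5147  87.3714   0.0031  61.9139  81.67  ]
-0.06 326 [-0.0589  0.0001  0.0254]
-0.05 476 [-0.0499  0.      0.0254]
0.03 486 [0.0309 0.0003 0.0252]
0.06 840 [ 0.06   -0.0002  0.0253]
[-0.0635 -0.0123  0.02  ] [0.0658 0.0119 0.0276]
shift [-70.7 411.    2.1] turn [-0.01  0.05 -9.96]
```

View pics/w18.png

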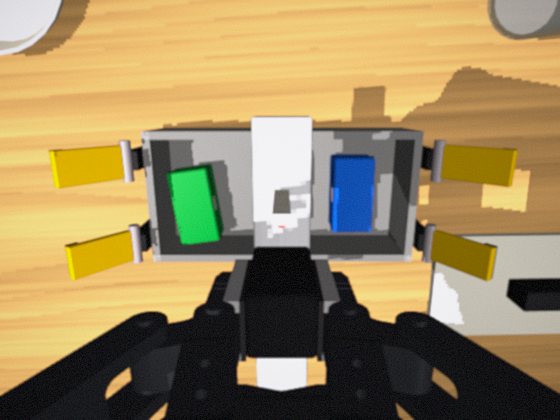

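>>> carry_out:
  motion:
    - [[-6.6,37.4,0],[0,0,0],-1]
    - [[-6.6,37.4,0],[0,0,0],-1]
    - [[-6.6,37.4,0],[0,0,0],-1]
    - [[-6.6,37.4,0],[0,0,0],-1]
    - [[-6.6,37.4,0],[0,0,0],-1]
    - [[-6.6,37.4,0],[0,0,0],-1]
    - [[-6.6,37.4,0],[0,0,0],-1]
    - [[-6.6,37.4,0],[0,0,0],-1]
    - [[-6.6,37.4,0],[0,0,0],-1]
    - [[-6.6,37.4,0],[0,0,0],-1]

```text
t: 32.48
tool_pos: [0.5134, -0.3794, 0.2122]
orientation: [-179.7, 0.3, -3.2]
ft_force: [0.2, 0.4, -1.9]
opening: 0.0233
```

>>> carry_out:
  motion:
    - [[-6.6,37.4,0],[0,0,-5],-1]
    - [[0,0,0],[0,0,-5],-1]
    - [[0,0,0],[0,0,0],-1]
    - [[0,0,0],[0,0,0],-1]
    - [[0,0,0],[0,0,0],-1]
    - [[0,0,20],[0,0,0],-1]
    - [[0,0,20],[0,0,0],-1]
    - [[0,0,0],[0,0,0],-1]
    - [[0,0,0],[0,0,0],-1]
    - [[0,0,0],[0,0,0],-1]

```text
t: 33.32
tool_pos: [0.5075, -0.4153, 0.1759]
orientation: [180.0, -0.0, 6.9]
ft_force: [0.4, -0.7, -1.4]
opening: 0.0234
```

Run:
```python
from h import *
pose(); g=look('wrist','stand','w19')
togo([.506,-.4163,.0894],6.8)
```

```text
t 33.3167 pos [ 0.5075 -0.4153  0.1759] ori [179.9771  -0.0187   6.8838] open 0.023350167479800416 F [ 0.4159 -0.7099 -1.4196] q [-49.0407  37.2456  81.1578   0.003   61.5672  34.0741]
wrist stand 0.82 [255. 104. 316. 248.] z0.050 c [ 560.  -410.3] sz [28.9 39.9] long -83.1 419
shift [-1.8 -0.2 87.3] turn [ 0.12 -0.08  0.06]
```

View pics/w19.png

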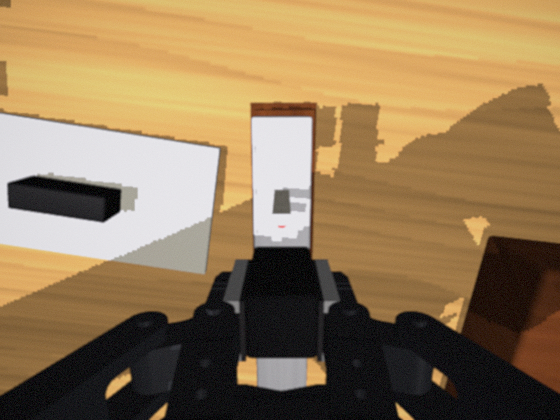

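>>> carry_out:
  motion:
    - [[-1.5,0,10],[0,0,0],-1]
    - [[0,0,20],[0,0,0],-1]
    - [[0,0,25],[0,0,0],-1]
    - [[0,0,16],[0,0,0],-1]
    - [[0,0,8],[0,0,0],-1]
    - [[0,0,4],[0,0,0],-1]
    - [[0,0,2],[0,0,0],-1]
    - [[0,0,1],[0,0,0],-1]
    - [[0,0,0.5],[0,0,0],-1]
    - [[0,0,0],[0,0,0],-1]

```text
t: 34.25
tool_pos: [0.5058, -0.4167, 0.0898]
orientation: [179.9, -0.1, 6.8]
ft_force: [0.3, -0.4, -2.6]
opening: 0.0234
```

Run:
```python
from h import *
pose()
togo([.506,-.4163,.0894],6.8)
```

```text
t 34.25 pos [ 0.5058 -0.4167  0.0898] ori [179.8996  -0.0678   6.8343] open 0.023436722064193467 F [ 0.2524 -0.4081 -2.5903] q [-49.2306  43.6319  84.1696   0.0003  52.0774  33.935 ]
shift [ 0.2 -0.4  0.4] turn [ 0.1  -0.07  0.03]
```

>>> carry_out:
  motion:
    - [[0,0,0.8],[0,0,0],-1]
    - [[0,0,0],[0,0,0],-1]
    - [[0,0,0],[0,0,0],-0.35]
    - [[0,0,0],[0,0,0],-0.2]
    - [[0,0,0],[0,0,0],-0.1]
    - [[0,0,0],[0,0,0],-0.1]
    - [[0,0,-10],[0,0,0],-0.1]
    - [[0,0,-30],[0,0,0],0]
    - [[0,0,-35],[0,0,0],1]
    - [[0,0,-35],[0,0,0],1]

```text
t: 35.08
tool_pos: [0.5049, -0.4157, 0.199]
orientation: [-179.9, 0.1, 6.8]
ft_force: [0.9, -0.8, 0.3]
opening: 0.0656
```

Run:
```python
from h import *
pose(); g=grab('wrist','w20')
P=cloud(g,np.ones((420,560),bool))
st=P[(abs(P[:,0]-.505)<.1)&(abs(P[:,1]+.412)<.05)&(P[:,2]>.005)]
for lo,hi in [(.046,.054),(.058,.068),(.102,.115)]:
    q=st[(st[:,2]>lo)&(st[:,2]<hi)]
    if len(q)>5: print('stand',lo,hi,cv2.minAreaRect((q[:,:2]*1000).astype(np.float32)),len(q),np.median(q[:,2]))
li=P[(abs(P[:,0]-.491)<.08)&(abs(P[:,1]+.255)<.13)]
q=li[(li[:,2]>.036)&(li[:,2]<.05)]; print('ridge',cv2.minAreaRect((q[:,:2]*1000).astype(np.float32)),len(q),np.median(q[:,2]))
g=grab('top'); P=cloud(g,np.ones((420,560),bool))
li=P[(abs(P[:,0]-.491)<.08)&(abs(P[:,1]+.255)<.13)]
for lo,hi in [(.01,.02),(.036,.05)]:
    q=li[(li[:,2]>lo)&(li[:,2]<hi)]
    if len(q)>5: print('lid',lo,hi,cv2.minAreaRect((q[:,:2]*1000).astype(np.float32)),len(q),np.median(q[:,2]))
togo([.491,-.255,.17],-2.5)
togo([.491,-.255,.17],87.5)
```

```text
t 35.0833 pos [ 0.5049 -0.4157  0.199 ] ori [-179.9055    0.061     6.8274] open 0.06559074286098135 F [ 0.902  -0.808   0.2744] q [-49.2358  35.6109  80.2564   0.0023  64.2452  33.9359]
stand 0.046 0.054 ((504.9704284667969, -416.7308349609375), (140.59030151367188, 39.98278045654297), 6.799704551696777) 1758 0.050050351733362336
stand 0.058 0.068 ((506.969970703125, -416.6488037109375), (130.07176208496094, 24.030029296875), 7.024471759796143) 4046 0.06404625478494338
stand 0.102 0.115 ((507.3453063964844, -416.3030700683594), (23.59952735900879, 23.667945861816406), 7.331926345825195) 1547 0.10893748265381309
ridge ((492.70477294921875, -255.7248992919922), (70.51473999023438, 20.794981002807617), 87.67626953125) 2542 0.04389580911111057
lid 0.01 0.02 ((491.38275146484375, -255.29185485839844), (213.00352478027344, 105.01226806640625), 87.5312728881836) 1555 0.013715996489827686
lid 0.036 0.05 ((491.9005126953125, -254.95718383789062), (69.9095230102539, 18.118709564208984), 87.1492919921875) 107 0.04343357673148729
shift [   2.1 -165.7   33.8] turn [ 0.66 -0.53  9.35]
shift [   2.1 -165.7   33.8] turn [  0.91   0.1  -80.65]
```

View pics/w20.png

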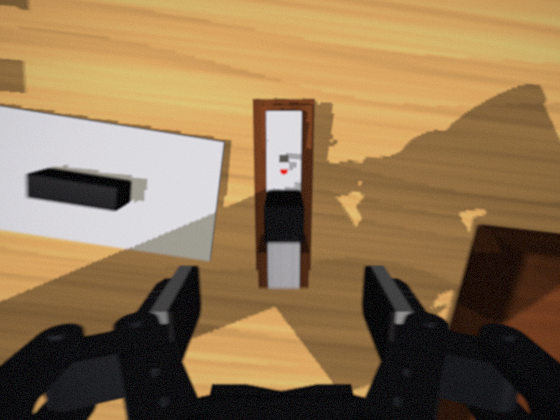

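>>> carry_out:
  motion:
    - [[0.3,-33,4],[0,0,0],1]
    - [[0.3,-33,5],[0,0,0],1]
    - [[0.3,-33,5],[0,0,0],1]
    - [[0.3,-33,5],[0,0,0],1]
    - [[0.3,-33,5],[0,0,4.6],1]
    - [[0,0,0],[0,0,4.7],1]
    - [[0,0,0],[0,0,0],1]
    - [[0,0,0],[0,0,0],1]
    - [[0,0,0],[0,0,0],1]
    - [[0,0,0],[0,0,0],1]

```text
t: 36.02
tool_pos: [0.4877, -0.2535, 0.1743]
orientation: [179.9, -0.1, -2.5]
ft_force: [-0.6, 0.2, -0.2]
opening: 0.0855
```

Run:
```python
from h import *
pose(); g=grab('wrist','w21')
P=cloud(g,np.ones((420,560),bool))
li=P[(abs(P[:,0]-.491)<.08)&(abs(P[:,1]+.255)<.13)]
for lo,hi in [(.01,.02),(.041,.047)]:
    q=li[(li[:,2]>lo)&(li[:,2]<hi)]; print('lid',cv2.minAreaRect((q[:,:2]*1000).astype(np.float32)),len(q),np.median(q[:,2]))
togo([.492,-.2555,.034],-2.4)
```

```text
t 36.0167 pos [ 0.4877 -0.2535  0.1743] ori [179.9403  -0.0686  -2.4636] open 0.08548888833374337 F [-0.5603  0.2388 -0.2381] q [-39.1092  30.2005  97.1621  -0.0087  52.5466  53.3597]
lid ((492.3824768066406, -255.21400451660156), (212.57199096679688, 105.72665405273438), 87.6726303100586) 32554 0.01408357143590383
lid ((515.210205078125, -202.84835815429688), (185.39828491210938, 41.938392639160156), 66.82289123535156) 2866 0.04398551045024099
shift [  4.4   1.8 140.2] turn [ 0.04 -0.05 -0.09]
```

View pics/w21.png

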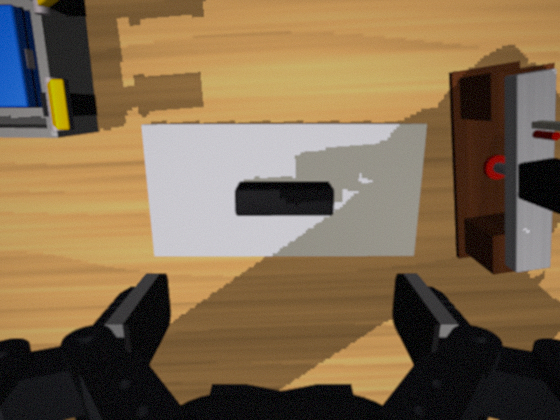

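>>> carry_out:
  motion:
    - [[4.5,2,10],[0,0,0],1]
    - [[0,0,30],[0,0,0],1]
    - [[0,0,38],[0,0,0],1]
    - [[0,0,30],[0,0,0],1]
    - [[0,0,18],[0,0,0],1]
    - [[0,0,10],[0,0,0],1]
    - [[0,0,4],[0,0,0],1]
    - [[0,0,0],[0,0,0],1]
    - [[0,0,0],[0,0,0],1]
    - [[0,0,0],[0,0,0],1]

```text
t: 36.9
tool_pos: [0.4925, -0.255, 0.0352]
orientation: [179.9, -0.1, -2.5]
ft_force: [0.1, -0.2, 0.3]
opening: 0.0855
```

Run:
```python
from h import *
pose(); g=grab('wrist','w22')
togo([.492,-.2555,.034],-2.4)
```

```text
t 36.9 pos [ 0.4925 -0.255   0.0352] ori [179.9056  -0.1299  -2.4608] open 0.08545498403465962 F [ 0.1283 -0.1689  0.2871] q [-38.9212  43.6848 100.5357   0.0023  35.619   53.5379]
shift [-0.4  0.6  1.3] turn [ 0.1  -0.13 -0.06]
```

View pics/w22.png

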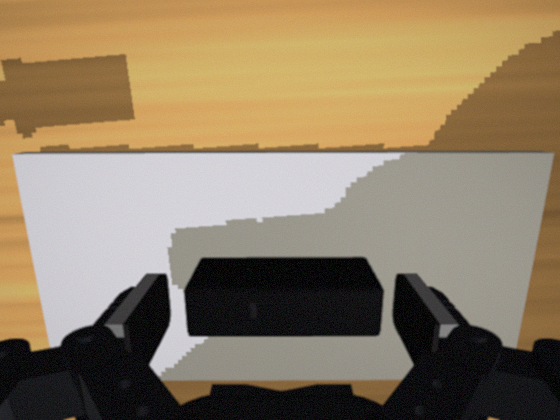

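>>> carry_out:
  motion:
    - [[0,0.5,4],[0,0,0],1]
    - [[0,0,0],[0,0,0],0.5]
    - [[0,0,0],[0,0,0],0]
    - [[0,0,0],[0,0,0],-1]
    - [[0,0,0],[0,0,0],-1]
    - [[0,0,0],[0,0,0],-1]
    - [[0,0,-8],[0,0,0],-1]
    - [[0,0,-15],[0,0,0],-1]
    - [[0,0,0],[0,0,0],-1]
    - [[0,0,0],[0,0,0],-1]

```text
t: 37.78
tool_pos: [0.4919, -0.255, 0.0534]
orientation: [180.0, -0.1, -2.5]
ft_force: [-0.4, 0.1, -3.2]
opening: 0.0688
```

>>> carry_out:
  motion:
    - [[0,0,-35],[0,0,0],-1]
    - [[0,0,-40],[0,0,0],-1]
    - [[0,0,-40],[0,0,0],-1]
    - [[0,0,-35],[0,0,0],-1]
    - [[0,0,-10],[0,0,0],-1]
    - [[0,0,0],[0,0,0],-1]
    - [[0,0,0],[0,0,0],-1]
    - [[0,0,0],[0,0,0],-1]
    - [[0,0,0],[0,0,0],-1]
    - [[0,0,0],[0,0,0],-1]

```text
t: 38.62
tool_pos: [0.4905, -0.254, 0.2107]
orientation: [-179.8, 0.2, -2.5]
ft_force: [0.2, -0.1, -2.9]
opening: 0.0689
```

Run:
```python
from h import *
pose(); g=grab('wrist','w23')
P=cloud(g,np.ones((420,560),bool)); T=g['T']@np.linalg.inv(g['m']['mount']); L=(P-T[:3,3])@T[:3,:3]
q=L[(abs(L[:,0])<.09)&(abs(L[:,1])<.13)&(L[:,2]<.04)&(L[:,2]>.005)]
A=np.c_[q[:,:2],np.ones(len(q))]; print('plane',np.linalg.lstsq(A,q[:,2],rcond=None)[0]); print(cv2.minAreaRect((q[:,:2]*1000).astype(np.float32)),len(q))
togo(boxpt(0,0,.2),BY)
```

```text
t 38.6167 pos [ 0.4905 -0.254   0.2107] ori [-179.8388    0.2199   -2.4679] open 0.06888913610965937 F [ 0.1706 -0.1213 -2.9015] q [-38.9685  27.5288  94.6596  -0.0014  58.0843  53.5005]
plane [0.0041 0.0009 0.0166]
((-0.11230087280273438, -0.42914581298828125), (214.50454711914062, 106.62446594238281), 89.83773803710938) 85049
shift [ 100.8 -249.3   11.4] turn [-0.13  0.18  0.63]
```

View pics/w23.png

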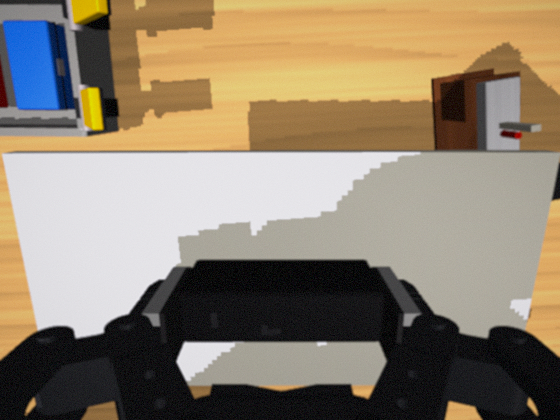

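>>> carry_out:
  motion:
    - [[12.6,-31.2,0],[0,0,0],-1]
    - [[12.6,-31.2,0],[0,0,0],-1]
    - [[12.6,-31.2,0],[0,0,0],-1]
    - [[12.6,-31.2,0],[0,0,0],-1]
    - [[12.6,-31.2,0],[0,0,0],-1]
    - [[12.6,-31.2,0],[0,0,0],-1]
    - [[12.6,-31.2,0],[0,0,0],-1]
    - [[12.6,-31.2,0],[0,0,0.6],-1]
    - [[0,0,0],[0,0,0],-1]
    - [[0,0,0],[0,0,0],-1]

```text
t: 39.5
tool_pos: [0.603, -0.0078, 0.2119]
orientation: [180.0, 0.1, -2.8]
ft_force: [0.4, -0.7, -3.4]
opening: 0.0687
```

Run:
```python
from h import *
readout.get_state(); look('top','box','t24'); pose(); g=grab('wrist','w24')
togo(boxpt(0,0,.0806),BY)
```

```text
top box 0.72 [220. 183. 325. 221.] z0.105 c [602.2  -9.7] sz [300.   86.3] long 87.1 96
top box 0.46 [392. 210. 418. 263.] z0.050 c [ 503.9 -413.3] sz [140.5  39.4] long 7.1 99
t 39.6 pos [ 0.6023 -0.01    0.2121] ori [179.9802   0.1201  -3.0397] open 0.06862659041589247 F [-0.1622  0.1398 -2.8948] q [-11.5549  30.9527  87.4494  -0.0424  61.7137  81.505 ]
shift [  0.   -1.1 131.7] turn [ 0.01  0.1  -0.01]
```

View pics/w24.png

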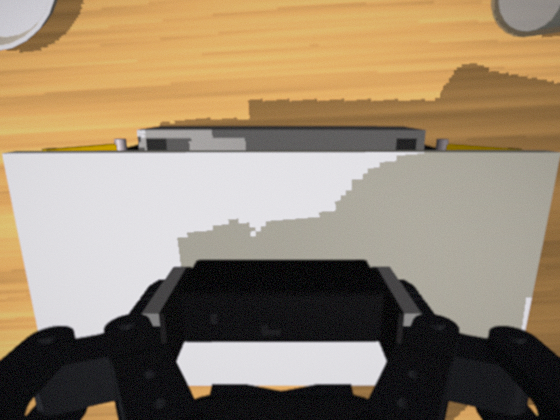

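>>> carry_out:
  motion:
    - [[0,-0.7,20],[0,0,0],-1]
    - [[0,0,35],[0,0,0],-1]
    - [[0,0,30],[0,0,0],-1]
    - [[0,0,18],[0,0,0],-1]
    - [[0,0,10],[0,0,0],-1]
    - [[0,0,6],[0,0,0],-1]
    - [[0,0,4],[0,0,0],-1]
    - [[0,0,3],[0,0,0],-1]
    - [[0,0,2],[0,0,0],-1]
    - [[0,0,1.5],[0,0,0],-1]

```text
t: 40.48
tool_pos: [0.6038, -0.0093, 0.0844]
orientation: [180.0, -0.1, -3.1]
ft_force: [-0.3, 0.3, -2.5]
opening: 0.0688
```

Run:
```python
from h import *
pose(); g=grab('wrist','w25')
togo(boxpt(0,0,.0806),BY)
```

```text
t 40.4833 pos [ 0.6038 -0.0093  0.0844] ori [179.9812  -0.1232  -3.0711] open 0.06883728510543363 F [-0.3028  0.3174 -2.5176] q [-11.4726  41.2122  92.2896  -0.0008  46.3737  81.5991]
shift [-1.3  0.4  3.5] turn [ 0.01 -0.08  0.04]
```

View pics/w25.png

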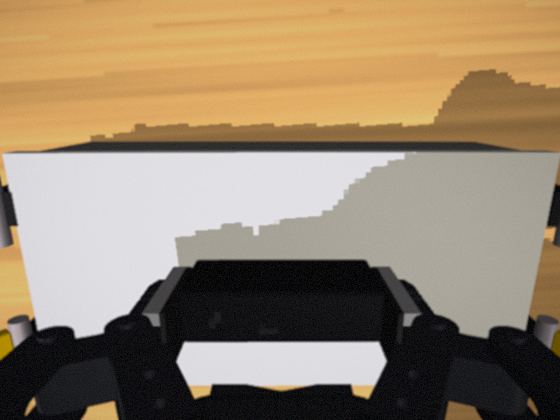

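>>> carry_out:
  motion:
    - [[-1.2,0.4,1],[0,0,0],-1]
    - [[0,0,1],[0,0,0],-1]
    - [[0,0,1],[0,0,0],-1]
    - [[0,0,1],[0,0,0],-1]
    - [[0,0,0],[0,0,0],-1]
    - [[0,0,0],[0,0,0],-1]
    - [[0,0,0],[0,0,0],0.8]
    - [[0,0,0],[0,0,0],1]
    - [[0,0,0],[0,0,0],1]
    - [[0,0,0],[0,0,0],1]

```text
t: 41.37
tool_pos: [0.6021, -0.0094, 0.0796]
orientation: [180.0, -0.0, -3.1]
ft_force: [0.3, -0.8, -0.2]
opening: 0.0853
```

>>> carry_out:
  motion:
    - [[0,0,-10],[0,0,0],1]
    - [[0,0,-30],[0,0,0],1]
    - [[0,0,-40],[0,0,0],1]
    - [[0,0,-30],[0,0,0],1]
    - [[0,0,0],[0,0,0],1]
    - [[0,0,0],[0,0,0],1]
    - [[0,0,0],[0,0,0],-1]
    - [[0,0,0],[0,0,0],-1]
    - [[0,0,0],[0,0,0],-1]
    - [[0,0,0],[0,0,0],-1]

```text
t: 42.2
tool_pos: [0.601, -0.0093, 0.1881]
orientation: [-180.0, 0.2, -3.1]
ft_force: [-0.6, -0.5, 0.9]
opening: 0.0384
```

Run:
```python
from h import *
pose(); g=grab('wrist','w26')
P=cloud(g,np.ones((420,560),bool))
a=np.radians(-3.1); L=(P[:,:2]-[.6022,-.0095])@np.array([[np.cos(a),-np.sin(a)],[np.sin(a),np.cos(a)]])
k=(abs(L[:,0])<.07)&(abs(L[:,1])<.113)&(P[:,2]>.055)&(P[:,2]<.08)
q=np.c_[L,P[:,2]][k]
A=np.c_[q[:,:2],np.ones(len(q))]; print('plane',np.linalg.lstsq(A,q[:,2],rcond=None)[0]); print(cv2.minAreaRect((q[:,:2]*1000).astype(np.float32)),len(q))
```

```text
t 42.2 pos [ 0.601  -0.0093  0.1881] ori [-179.9769    0.1653   -3.0692] open 0.038402001238430496 F [-0.626  -0.4739  0.9029] q [-11.5264  32.617   88.8284  -0.0017  58.7214  81.5438]
plane [-0.0015 -0.0001  0.0644]
((0.17535781860351562, 0.00308990478515625), (106.3915023803711, 226.06329345703125), 0.05564224347472191) 42944
```

View pics/w26.png

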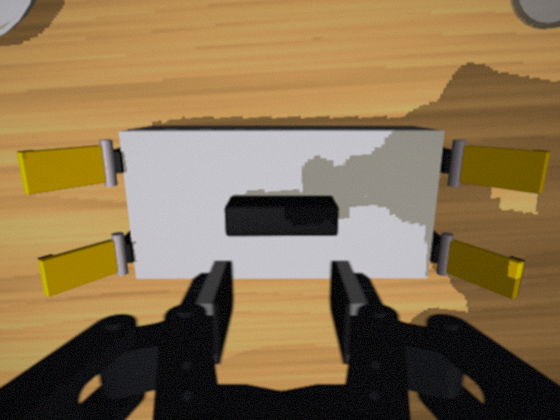

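Run:
```python
from h import *
for nm,x,y in [('NL',-.032,.174),('FR',.032,-.174),('NR',-.032,-.174),('FL',.032,.174)]:
    print(nm,boxpt(x,y,0)[:2]); togo(boxpt(x,y,.17),BY)
```

```text
NL [0.5797 0.166 ]
shift [ -30.9 -173.9   18.4] turn [-0.02  0.14  0.03]
FR [ 0.6247 -0.185 ]
shift [ 32.9 174.2  18.2] turn [-0.02  0.14  0.03]
NR [ 0.5608 -0.1815]
shift [-31.1 174.1  18.3] turn [-0.02  0.14  0.03]
FL [0.6436 0.1625]
shift [  33.1 -173.8   18.3] turn [-0.02  0.14  0.03]
```

>>> carry_out:
  motion:
    - [[-6,-34.8,0],[0,0,0],-1]
    - [[-6,-34.8,0],[0,0,0],-1]
    - [[-6,-34.8,0],[0,0,0],-1]
    - [[-6,-34.8,0],[0,0,0],-1]
    - [[-7,-34.8,0],[0,0,0],-1]
    - [[0,0,0],[0,0,0],-1]
    - [[0,0,0],[0,0,0],-1]
    - [[0,0,0],[0,0,0],-1]
    - [[0,0,0],[0,0,0],-1]
    - [[0,0,0],[0,0,0],-1]

```text
t: 43.08
tool_pos: [0.5805, 0.1646, 0.1893]
orientation: [180.0, 0.0, -3.2]
ft_force: [0.3, -0.4, 0.1]
opening: 0.0002
```

Run:
```python
from h import *
pose(); g=grab('wrist','w27')
P=cloud(g,np.ones((420,560),bool)); T=g['T']@np.linalg.inv(g['m']['mount']); L=(P-T[:3,3])@T[:3,:3]
for z in np.arange(-.06,.025,.005):
    q=L[(abs(L[:,2]-z)<.0025)&(abs(L[:,0])<.05)&(abs(L[:,1])<.08)]
    if len(q)>3: print(round(z,3),len(q),'x',q[:,0].min().round(4),q[:,0].max().round(4),'y',np.percentile(q[:,1],[0,2,98,100]).round(4))
togo(boxpt(-.032,.174,.107),BY)
```

```text
t 43.0833 pos [0.5805 0.1646 0.1893] ori [179.9855   0.0198  -3.1748] open 0.0002025637866473976 F [ 0.3055 -0.3731  0.0891] q [ 5.2382 32.6363 88.5354 -0.0133 58.85   98.4199]
-0.06 6995 x 0.0021 0.0184 y [-0.0577 -0.0531  0.0524  0.0567]
-0.055 6507 x -0.0029 0.0183 y [-0.0533 -0.0491  0.0482  0.0522]
-0.05 4070 x -0.0079 0.0184 y [-0.0499 -0.0456  0.0449  0.0487]
-0.045 3252 x -0.0089 0.0166 y [-0.0461 -0.0417  0.0407  0.0447]
-0.04 5963 x -0.0085 0.0139 y [-0.0409 -0.0374  0.0365  0.0405]
-0.035 3049 x -0.0108 0.0144 y [-0.0367 -0.0346  0.0338  0.0366]
-0.03 2289 x -0.0125 0.0149 y [-0.0333 -0.0294  0.0288  0.0327]
-0.025 602 x 0.0028 0.0145 y [-0.0284 -0.0205  0.0197  0.0263]
-0.02 950 x -0.0115 0.0125 y [-0.0103 -0.0062  0.0058  0.0099]
-0.015 353 x 0.0067 0.0121 y [-0.0138 -0.0132  0.0125  0.0132]
-0.01 536 x 0.0063 0.0122 y [-0.0139 -0.0133  0.0128  0.0134]
-0.005 473 x 0.0063 0.0119 y [-0.0139 -0.0134  0.0128  0.0133]
-0.0 427 x 0.0064 0.012 y [-0.0139 -0.0135  0.0127  0.0133]
0.005 391 x 0.0065 0.0119 y [-0.0138 -0.013   0.0127  0.0132]
0.01 249 x 0.0066 0.012 y [-0.0133 -0.0118  0.0111  0.0119]
0.015 22 x 0.0106 0.0112 y [-0.0068 -0.0067  0.0059  0.0063]
shift [-0.9 -1.3 82.4] turn [ 0.01  0.01 -0.08]
```

View pics/w27.png

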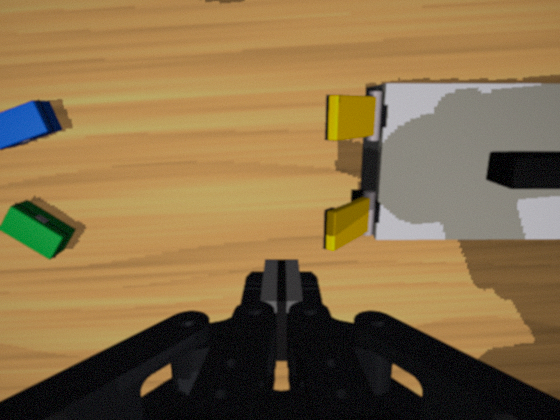

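>>> carry_out:
  motion:
    - [[-0.9,-1.3,20],[0,0,0],-1]
    - [[0,0,30],[0,0,0],-1]
    - [[0,0,22],[0,0,0],-1]
    - [[0,0,10],[0,0,0],-1]
    - [[0,0,0],[0,0,0],-1]
    - [[0,10,0],[0,0,0],-1]
    - [[0,10,0],[0,0,0],-1]
    - [[0,10,0],[0,0,0],-1]
    - [[0,10,0],[0,0,0],-1]
    - [[0,10,0],[0,0,0],-1]

```text
t: 43.97
tool_pos: [0.5775, 0.1161, 0.1088]
orientation: [-180.0, -0.2, -3.1]
ft_force: [1.2, 1.6, 0.7]
opening: 0.0001
```

Run:
```python
from h import *
pose(); g=grab('wrist','w28')
togo(boxpt(-.032,.078,.107),BY)
```

```text
t 43.9667 pos [0.5775 0.1161 0.1088] ori [-179.9908   -0.1595   -3.0947] open 8.888968928307178e-05 F [1.2222 1.6361 0.6543] q [ 0.5059 38.2445 93.922  -0.0012 47.6737 93.6014]
shift [-0.4 44.4  1.5] turn [ 0.06 -0.11 -0.05]
```

View pics/w28.png

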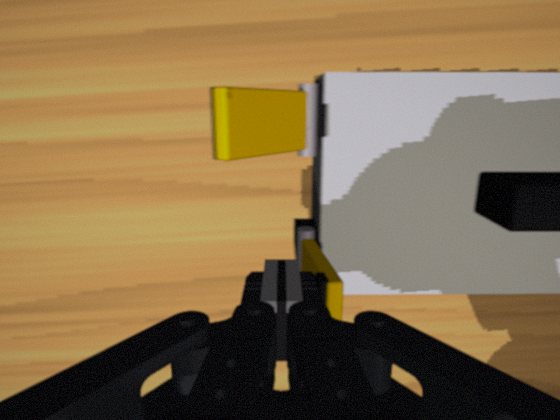

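>>> carry_out:
  motion:
    - [[0,9,0],[0,0,0],-1]
    - [[0,9,0],[0,0,0],-1]
    - [[0,9,0],[0,0,0],-1]
    - [[0,9,0],[0,0,0],-1]
    - [[0,8,0],[0,0,0],-1]
    - [[0,0,5],[0,0,0],-1]
    - [[0,0,4],[0,0,0],-1]
    - [[0,0,3],[0,0,0],-1]
    - [[0,0,2],[0,0,0],-1]
    - [[0,0,2],[0,0,0],-1]

```text
t: 44.85
tool_pos: [0.5741, 0.0737, 0.091]
orientation: [180.0, 0.0, -3.0]
ft_force: [-0.0, -1.0, 1.2]
opening: -0.0002
```

Run:
```python
from h import *
pose(); g=grab('wrist','w29')
togo(boxpt(-.032,.078,.088),BY)
```

```text
t 44.85 pos [0.5741 0.0737 0.091 ] ori [179.9854   0.033   -3.0288] open -0.0001822766113942136 F [-0.0118 -1.0244  1.2424] q [-3.7374 39.3535 95.7845 -0.0212 44.8949 89.3064]
shift [0.6 3.6 2.8] turn [0.01 0.05 0.07]
```

View pics/w29.png

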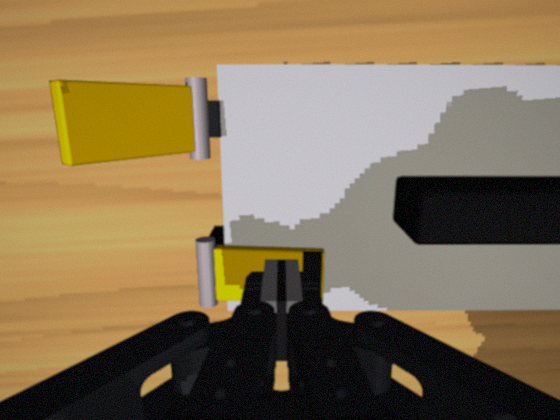

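Clip is nearly down under the fingertips; press the remaining few mm.

>>> carry_out:
  motion:
    - [[0,1,1],[0,0,0],-1]
    - [[0,0,1],[0,0,0],-1]
    - [[0,0,1],[0,0,0],-1]
    - [[0,0,1],[0,0,0],-1]
    - [[0,0,0.5],[0,0,0],-1]
    - [[0,0,0],[0,0,0],-1]
    - [[0,0,0],[0,0,0],-1]
    - [[0,0,0],[0,0,0],-1]
    - [[0,0,0],[0,0,0],-1]
    - [[0,0,0],[0,0,0],-1]

```text
t: 45.73
tool_pos: [0.5741, 0.0728, 0.0879]
orientation: [-180.0, -0.0, -3.1]
ft_force: [-1.3, 0.6, 6.6]
opening: -0.0001
```

Run:
```python
from h import *
pose(); g=grab('wrist','w30')
a=np.radians(-3.1)
P=cloud(g,np.ones((420,560),bool)); L=(P[:,:2]-[.6022,-.0095])@np.array([[np.cos(a),-np.sin(a)],[np.sin(a),np.cos(a)]])
c=g['p'].reshape(-1,3).astype(int)[(g['d']>0).ravel()]; y=(c[:,0]>110)&(c[:,1]>80)&(c[:,2]<60)&(L[:,0]<0)
for u in np.arange(.06,.115,.005):
    k=y&(abs(L[:,1]-u)<.0025); 
    if k.sum()>3: print(round(u,3),k.sum(),np.median(P[k,2]))
```

```text
t 45.7333 pos [0.5741 0.0728 0.0879] ori [-179.9855   -0.006    -3.0625] open -0.0001380528793569968 F [-1.2768  0.6423  6.6382] q [-3.8421 39.6282 95.9125  0.0209 44.4535 89.2055]
0.06 4 0.113749443189232
0.065 33 0.07120565760707762
0.075 123 0.07109684381857967
0.08 99 0.07083832943110091
0.085 107 0.07080878597971632
0.09 226 0.07103385338976505
0.095 323 0.07095119065213712
0.1 628 0.07098529691967403
0.105 627 0.07106253810803545
0.11 326 0.0708216703345675
0.115 8 0.12286700377698404
```

>>> carry_out:
  motion:
    - [[0,0,-30],[0,0,0],-1]
    - [[0,0,-40],[0,0,0],-1]
    - [[3,10,-10],[0,0,0],-1]
    - [[9,36,0],[0,0,0],-1]
    - [[9,36,0],[0,0,0],-1]
    - [[9,36,0],[0,0,0],-1]
    - [[9,36,0],[0,0,0],-1]
    - [[9,36,0],[0,0,0],-1]
    - [[9,36,0],[0,0,0],-1]
    - [[7,28,0],[0,0,0],-1]

```text
t: 46.62
tool_pos: [0.6248, -0.1881, 0.1667]
orientation: [179.9, -0.0, -3.1]
ft_force: [-0.2, -0.1, 0.1]
opening: -0.0002
```

Run:
```python
from h import *
grab('wrist');grab('wrist'); pose(); g=grab('wrist','w31')
togo(boxpt(.032,-.174,.107),BY)
```

```text
t 46.7167 pos [ 0.6257 -0.1906  0.1668] ori [179.8302  -0.1773  -3.3713] open 0.0001379499001784077 F [-0.8835  0.2108 -0.0254] q [-26.6734  37.7     81.9427  -0.0989  60.1274  66.7473]
shift [-0.1 -2.6 59.5] turn [ 0.02 -0.03 -0.19]
```

View pics/w31.png

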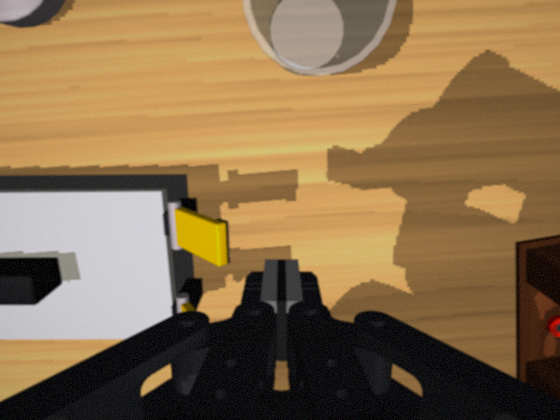

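>>> carry_out:
  motion:
    - [[0,0,20],[0,0,0],-1]
    - [[0,0,25],[0,0,0],-1]
    - [[0,0,14],[0,0,0],-1]
    - [[0,-6,0],[0,0,0],-1]
    - [[0,-10,0],[0,0,0],-1]
    - [[0,-10,0],[0,0,0],-1]
    - [[0,-10,0],[0,0,0],-1]
    - [[0,-10,0],[0,0,0],-1]
    - [[0,-10,0],[0,0,0],-1]
    - [[0,-10,0],[0,0,0],-1]

```text
t: 47.6
tool_pos: [0.6284, -0.1173, 0.1086]
orientation: [180.0, -0.0, -3.0]
ft_force: [0.5, -1.7, -0.2]
opening: -0.0001
```

Run:
```python
from h import *
pose(); g=grab('wrist','w32')
togo(boxpt(.032,-.078,.107),BY)
```

```text
t 47.6 pos [ 0.6284 -0.1173  0.1086] ori [179.9774  -0.0494  -3.0186] open -0.00010705074618458805 F [ 0.5021 -1.7247 -0.2281] q [-20.5693  41.1855  86.1822  -0.0084  52.5784  72.4545]
shift [  0.5 -26.2   1.4] turn [-0.07  0.    0.14]
```

View pics/w32.png

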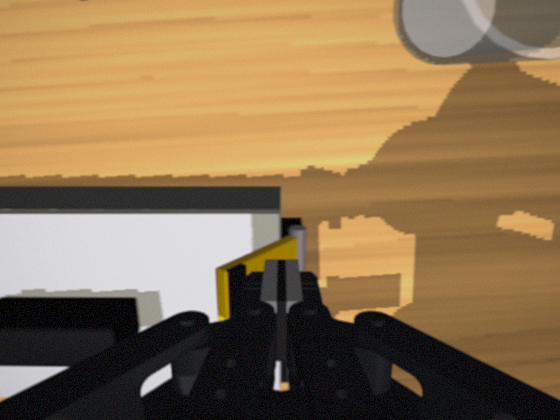

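>>> carry_out:
  motion:
    - [[0,-9,0],[0,0,0],-1]
    - [[0,-9,0],[0,0,0],-1]
    - [[0,-8,0],[0,0,0],-1]
    - [[0,0,0],[0,0,0],-1]
    - [[0,0,5],[0,0,0],-1]
    - [[0,0,5],[0,0,0],-1]
    - [[0,0,4],[0,0,0],-1]
    - [[0,0,3],[0,0,0],-1]
    - [[0,0,2],[0,0,0],-1]
    - [[0,0,1],[0,0,0],-1]

```text
t: 48.48
tool_pos: [0.6292, -0.0928, 0.0879]
orientation: [-180.0, 0.1, -3.1]
ft_force: [-2.4, 2.3, 8.3]
opening: -0.0004
```

>>> carry_out:
  motion:
    - [[0,0,1],[0,0,0],-1]
    - [[0,0,0.5],[0,0,0],-1]
    - [[0,0,0.5],[0,0,0],-1]
    - [[0,0,0],[0,0,0],-1]
    - [[0,0,0],[0,0,0],-1]
    - [[0,0,0],[0,0,0],-1]
    - [[0,0,0],[0,0,0],-1]
    - [[0,0,0],[0,0,0],-1]
    - [[0,0,0],[0,0,0],-1]
    - [[0,0,0],[0,0,0],-1]

```text
t: 49.32
tool_pos: [0.6292, -0.0927, 0.0878]
orientation: [-180.0, 0.0, -3.1]
ft_force: [-2.6, 1.9, 10.8]
opening: 0.0001
```

```bash
cat >> h.py <<'E'
def yellow(g,sx,sy):
    a=np.radians(BY); P=cloud(g,np.ones((420,560),bool)); L=(P[:,:2]-BC)@np.array([[np.cos(a),-np.sin(a)],[np.sin(a),np.cos(a)]])
    c=g['p'].reshape(-1,3).astype(int)[(g['d']>0).ravel()]; y=(c[:,0]>90)&(c[:,1]>65)&(c[:,2]<60)&(c[:,0]>c[:,2]*2.5)&(L[:,0]*sx>0)&(abs(L[:,0])<.06)
    for u in np.arange(.06,.16,.01):
        k=y&(abs(L[:,1]*sy-u)<.005)&(P[:,2]>.055)
        if k.sum()>6: print(sx,sy,'y',round(u,3),k.sum(),np.median(P[k,2]).round(4))
E
python3 - <<'E'
from h import *
pose(); g=grab('wrist','w33'); yellow(g,1,-1)
togo(boxpt(.032,-.078,.088),BY)
E
```

```text
t 49.3167 pos [ 0.6292 -0.0927  0.0878] ori [-179.9959    0.0205   -3.0795] open 0.00011872839247649429 F [-2.6291  1.8514 10.8321] q [-18.4348  42.7217  87.158   -0.002   50.1412  74.646 ]
1 -1 y 0.06 18 0.0704
1 -1 y 0.07 142 0.0706
1 -1 y 0.08 288 0.0706
1 -1 y 0.09 513 0.0709
1 -1 y 0.1 1149 0.071
1 -1 y 0.11 641 0.0709
shift [ 0.5 -3.7 -0.2] turn [0.   0.01 0.02]
```

View pics/w33.png

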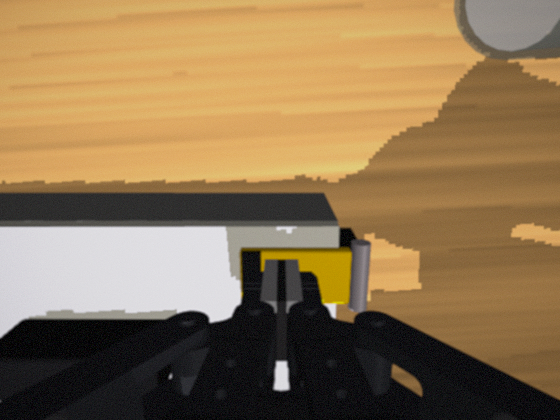

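>>> carry_out:
  motion:
    - [[0,0,-30],[0,0,0],-1]
    - [[0,0,-40],[0,0,0],-1]
    - [[-10,10,-10],[0,0,0],-1]
    - [[-18,28,0],[0,0,0],-1]
    - [[-18,28,0],[0,0,0],-1]
    - [[-18,28,0],[0,0,0],-1]
    - [[0,0,0],[0,0,0],-1]
    - [[0,0,0],[0,0,0],-1]
    - [[0,0,0],[0,0,0],-1]
    - [[0,0,0],[0,0,0],-1]

```text
t: 50.2
tool_pos: [0.561, -0.1825, 0.1659]
orientation: [-180.0, -0.0, -3.0]
ft_force: [0.5, -0.2, -0.0]
opening: -0.0002
```

Run:
```python
from h import *
pose(); g=grab('wrist','w34'); yellow(g,1,-1); yellow(g,-1,-1)
togo(boxpt(-.032,-.174,.107),BY)
```

```text
t 50.2 pos [ 0.561  -0.1825  0.1659] ori [-179.9854   -0.0086   -3.0255] open -0.0002196792065560205 F [ 0.5262 -0.2341 -0.0032] q [-28.8745  33.5303  91.6172   0.0206  54.851   64.1391]
1 -1 y 0.07 182 0.0712
1 -1 y 0.08 729 0.0713
1 -1 y 0.09 709 0.0712
1 -1 y 0.1 721 0.0713
1 -1 y 0.11 381 0.0711
-1 -1 y 0.12 419 0.0833
-1 -1 y 0.13 545 0.0984
-1 -1 y 0.14 685 0.11
shift [-0.3 -0.7 58.9] turn [-0.01 -0.01  0.11]
```

View pics/w34.png

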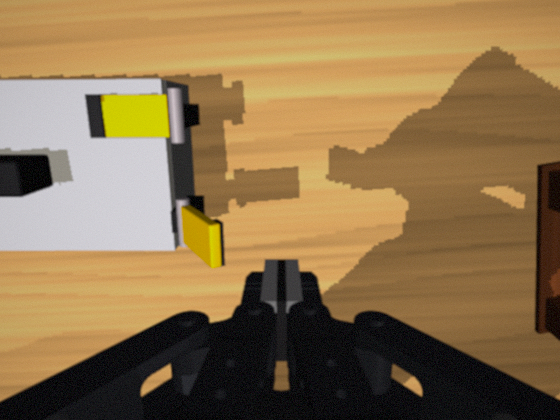

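>>> carry_out:
  motion:
    - [[0,0,20],[0,0,0],-1]
    - [[0,0,25],[0,0,0],-1]
    - [[0,0,14],[0,0,0],-1]
    - [[0,-6,0],[0,0,0],-1]
    - [[0,-10,0],[0,0,0],-1]
    - [[0,-10,0],[0,0,0],-1]
    - [[0,-10,0],[0,0,0],-1]
    - [[0,-10,0],[0,0,0],-1]
    - [[0,-10,0],[0,0,0],-1]
    - [[0,-10,0],[0,0,0],-1]

```text
t: 51.08
tool_pos: [0.5645, -0.1162, 0.1077]
orientation: [180.0, -0.1, -3.0]
ft_force: [-1.0, -2.6, -0.5]
opening: 0.0002
```

>>> carry_out:
  motion:
    - [[0,-9,0],[0,0,0],-1]
    - [[0,-9,0],[0,0,0],-1]
    - [[0,-8,0],[0,0,0],-1]
    - [[0,0,0],[0,0,0],-1]
    - [[0,0,5],[0,0,0],-1]
    - [[0,0,5],[0,0,0],-1]
    - [[0,0,4],[0,0,0],-1]
    - [[0,0,3],[0,0,0],-1]
    - [[0,0,2],[0,0,0],-1]
    - [[0,0,1],[0,0,0],-1]

```text
t: 51.92
tool_pos: [0.5652, -0.0914, 0.0877]
orientation: [-180.0, 0.1, -3.1]
ft_force: [-3.5, 1.5, 16.8]
opening: -0.0001
```

>>> carry_out:
  motion:
    - [[0,0,1],[0,0,0],-1]
    - [[0,0,0.5],[0,0,0],-1]
    - [[0,0,0],[0,0,0],-1]
    - [[0,0,0],[0,0,0],-1]
    - [[0,0,0],[0,0,0],-1]
    - [[0,0,0],[0,0,0],-1]
    - [[0,0,0],[0,0,0],-1]
    - [[0,0,0],[0,0,0],-1]
    - [[0,0,0],[0,0,0],-1]
    - [[0,0,0],[0,0,0],-1]

```text
t: 52.75
tool_pos: [0.5653, -0.0914, 0.0876]
orientation: [-180.0, -0.0, -3.1]
ft_force: [-4.1, 2.5, 16.6]
opening: -0.0001
```

Run:
```python
from h import *
pose(); g=grab('wrist','w35'); yellow(g,-1,-1)
togo(boxpt(.032,.174,.165),BY)
```

```text
t 52.75 pos [ 0.5653 -0.0914  0.0876] ori [-179.999    -0.0034   -3.0868] open -5.59355198356166e-05 F [-4.103   2.4957 16.6211] q [-20.3603  39.3447  96.8281   0.0028  43.8243  72.7245]
-1 -1 y 0.06 15 0.0709
-1 -1 y 0.07 127 0.0706
-1 -1 y 0.08 298 0.0706
-1 -1 y 0.09 393 0.0708
-1 -1 y 0.1 1017 0.0709
-1 -1 y 0.11 638 0.0709
shift [  64.5 -257.7  -77.4] turn [-0.   -0.    0.01]
```

View pics/w35.png

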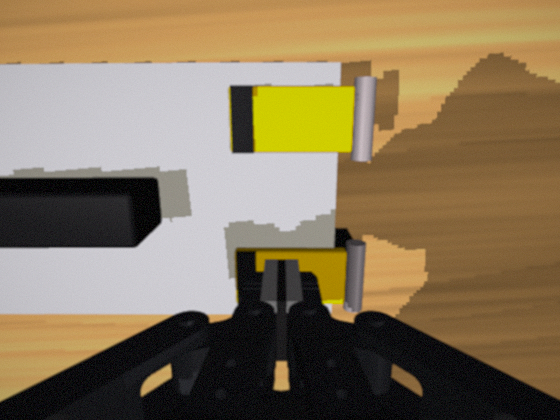

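Last: far left.

>>> carry_out:
  motion:
    - [[0,0,-30],[0,0,0],-1]
    - [[0,0,-40],[0,0,0],-1]
    - [[4,-10,-10],[0,0,0],-1]
    - [[9,-36,0],[0,0,0],-1]
    - [[9,-36,0],[0,0,0],-1]
    - [[9,-36,0],[0,0,0],-1]
    - [[9,-36,0],[0,0,0],-1]
    - [[9,-36,0],[0,0,0],-1]
    - [[9,-36,0],[0,0,0],-1]
    - [[7,-32,0],[0,0,0],-1]

```text
t: 53.63
tool_pos: [0.6445, 0.1647, 0.1649]
orientation: [180.0, 0.0, -3.1]
ft_force: [0.9, -0.4, 0.2]
opening: 0.0001
```

Run:
```python
from h import *
grab('top','t36'); grab('side','s36'); pose(); g=grab('wrist','w36'); yellow(g,-1,1); yellow(g,1,1)
togo(boxpt(.032,.174,.107),BY)
```

```text
t 53.7333 pos [0.6449 0.1676 0.1649] ori [-179.9057   -0.0741   -2.7791] open -0.0003752658846856744 F [ 0.1051 -0.1806  0.4201] q [ 4.9443 38.7293 79.9905  0.0953 61.1941 97.6775]
-1 1 y 0.07 143 0.071
-1 1 y 0.08 491 0.071
-1 1 y 0.09 412 0.0711
-1 1 y 0.1 310 0.071
-1 1 y 0.11 114 0.071
1 1 y 0.11 11 0.0724
1 1 y 0.12 410 0.0799
1 1 y 0.13 521 0.0927
1 1 y 0.14 696 0.1056
1 1 y 0.15 219 0.1063
shift [-0.4  2.6 57.7] turn [0.01 0.03 0.25]
```

View pics/w36.png

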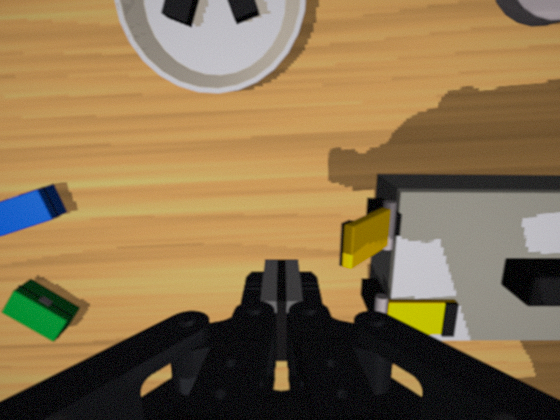

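>>> carry_out:
  motion:
    - [[0,0,20],[0,0,0],-1]
    - [[0,0,25],[0,0,0],-1]
    - [[0,0,13],[0,0,0],-1]
    - [[0,8,0],[0,0,0],-1]
    - [[0,10,0],[0,0,0],-1]
    - [[0,10,0],[0,0,0],-1]
    - [[0,10,0],[0,0,0],-1]
    - [[0,10,0],[0,0,0],-1]
    - [[0,10,0],[0,0,0],-1]
    - [[0,10,0],[0,0,0],-1]

```text
t: 54.62
tool_pos: [0.6408, 0.0937, 0.1081]
orientation: [-180.0, -0.1, -3.1]
ft_force: [0.4, 2.8, -0.6]
opening: -0.0
```

>>> carry_out:
  motion:
    - [[0,9,0],[0,0,0],-1]
    - [[0,9,0],[0,0,0],-1]
    - [[0,8,0],[0,0,0],-1]
    - [[0,0,0],[0,0,0],-1]
    - [[0,0,5],[0,0,0],-1]
    - [[0,0,5],[0,0,0],-1]
    - [[0,0,4],[0,0,0],-1]
    - [[0,0,3],[0,0,0],-1]
    - [[0,0,2],[0,0,0],-1]
    - [[0,0,1],[0,0,0],-1]

```text
t: 55.45
tool_pos: [0.639, 0.0693, 0.0879]
orientation: [180.0, 0.0, -3.0]
ft_force: [-2.6, -0.9, 10.3]
opening: -0.0002
```

Run:
```python
from h import *
pose(); g=grab('wrist','w37'); yellow(g,1,1); yellow(g,-1,1)
togo(boxpt(.032,.082,.088),BY)
```

```text
t 55.45 pos [0.639  0.0693 0.0879] ori [179.9844   0.0439  -3.0239] open -0.00018609827057121148 F [-2.6184 -0.935  10.3245] q [-3.7524 43.1062 86.0824 -0.0208 50.8552 89.2847]
1 1 y 0.06 23 0.0713
1 1 y 0.07 132 0.0709
1 1 y 0.08 245 0.0707
1 1 y 0.09 450 0.0709
1 1 y 0.1 1158 0.071
1 1 y 0.11 650 0.071
-1 1 y 0.08 148 0.0704
shift [-0.5 -1.4 -0. ] turn [0.02 0.04 0.07]
```

View pics/w37.png

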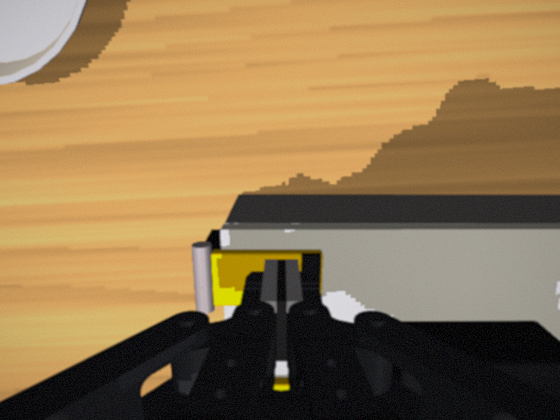

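>>> carry_out:
  motion:
    - [[0,0,0.5],[0,0,0],-1]
    - [[0,0,0],[0,0,0],-1]
    - [[0,0,-30],[0,0,0],-1]
    - [[0,0,-40],[0,0,0],-1]
    - [[-10,20,-30],[0,0,0],-1]
    - [[-20,30,-10],[0,0,0],-1]
    - [[-20,30,0],[0,0,0],-1]
    - [[0,0,0],[0,0,0],-1]
    - [[0,0,0],[0,0,0],-1]
    - [[0,0,0],[0,0,0],-1]

```text
t: 56.33
tool_pos: [0.5851, -0.0079, 0.1968]
orientation: [-180.0, 0.0, -3.1]
ft_force: [0.2, 0.3, -0.6]
opening: -0.0002
```

Run:
```python
from h import *
pose(); g=grab('wrist','w38')
for sx in(-1,1):
    for sy in (-1,1): yellow(g,sx,sy)
P=cloud(g,np.ones((420,560),bool))
a=np.radians(-3.1); L=(P[:,:2]-BC)@np.array([[np.cos(a),-np.sin(a)],[np.sin(a),np.cos(a)]])
k=(abs(L[:,0])<.07)&(abs(L[:,1])<.06)&(P[:,2]>.055)&(P[:,2]<.069)
q=np.c_[L,P[:,2]][k]
A=np.c_[q[:,:2],np.ones(len(q))]; print('lid plane',np.linalg.lstsq(A,q[:,2],rcond=None)[0]); print(cv2.minAreaRect((q[:,:2]*1000).astype(np.float32)))
k=(abs(L[:,0])<.03)&(abs(L[:,1])<.06)&(P[:,2]>.088)&(P[:,2]<.1); print('ridge',cv2.minAreaRect((L[k]*1000).astype(np.float32)))
for q in ['tumbler','weight','dish','gauge_grip','stand']: look('side',q,'s38')
```

```text
t 56.3333 pos [ 0.5851 -0.0079  0.1968] ori [-179.963     0.0032   -3.0963] open -0.0002290532828870506 F [ 0.1823  0.2883 -0.6019] q [-11.7261  30.802   90.8758   0.0424  58.3309  81.3478]
-1 -1 y 0.06 59 0.0703
-1 -1 y 0.07 110 0.0711
-1 -1 y 0.08 451 0.0709
-1 -1 y 0.09 447 0.071
-1 -1 y 0.1 452 0.0709
-1 -1 y 0.11 223 0.0708
-1 1 y 0.06 76 0.0708
-1 1 y 0.07 93 0.0713
-1 1 y 0.08 455 0.071
-1 1 y 0.09 455 0.0711
-1 1 y 0.1 450 0.0711
-1 1 y 0.11 219 0.0711
1 -1 y 0.06 95 0.0712
1 -1 y 0.07 102 0.0712
1 -1 y 0.08 535 0.071
1 -1 y 0.09 542 0.071
1 -1 y 0.1 548 0.0711
1 -1 y 0.11 249 0.0711
1 1 y 0.06 89 0.0708
1 1 y 0.07 111 0.0715
1 1 y 0.08 539 0.0711
1 1 y 0.09 525 0.0712
1 1 y 0.1 528 0.0711
1 1 y 0.11 263 0.0711
lid plane [-0.0004 -0.0005  0.0641]
((0.22934722900390625, 0.009490966796875), (105.7215347290039, 120.07701110839844), 0.0593404546380043)
ridge ((0.8195972442626953, 0.4026756286621094), (19.862998962402344, 70.2076187133789), 0.06931179016828537)
side weight 0.82 [200. 172. 228. 203.] z0.052 c [797.3 -17.7] sz [42.4 41. ] long 75.7 149
side weight 0.6 [222. 176. 307. 258.] z0.072 c [601.7  -9.6] sz [236.9  91.9] long 87.4 643
side weight 0.48 [290. 188. 306. 203.] z0.073 c [565.5 -95.1] sz [47.8 26.2] long 84.6 123
side dish 0.55 [136. 222. 181. 261.] z0.022 c [786.  206.9] sz [118.8 123. ] long -43.2 454
side gauge_grip 0.65 [356. 131. 382. 157.] z0.092 c [ 507.6 -405.1] sz [18.2  7.5] long 6.1 21
side gauge_grip 0.65 [270. 178. 286. 188.] z0.073 c [629.5 -98.6] sz [46.5 25.6] long 88.4 116
side gauge_grip 0.61 [223. 179. 310. 259.] z0.072 c [600.8  -9.3] sz [234.7  93.9] long 86.1 677
side stand 0.86 [347. 144. 383. 168.] z0.036 c [ 551.6 -393.5] sz [29.7 14.8] long 38.9 31
side stand 0.32 [134. 225. 179. 262.] z0.022 c [785.4 205.7] sz [121.2 120.3] long 2.6 453
```

View pics/w38.png

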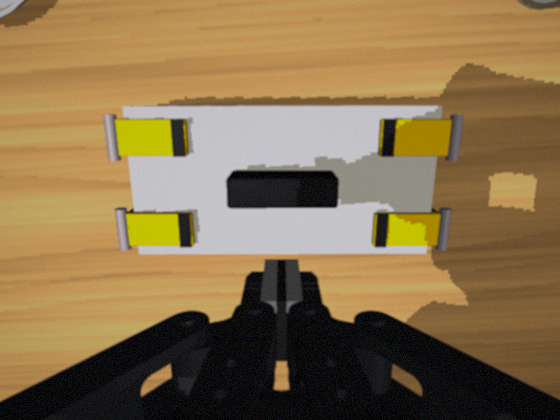

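View pics/s38.png

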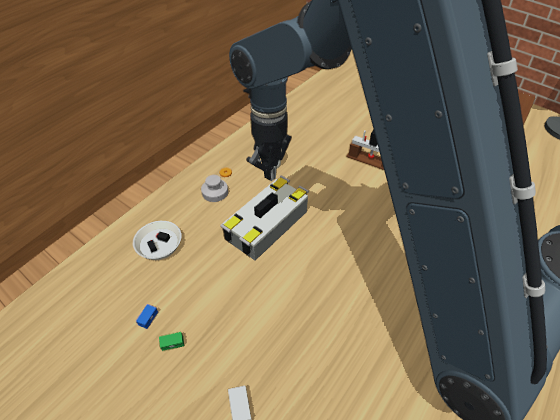

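Run:
```python
from h import *
look('top','tumbler','t39'); look('top','gauge_grip')
print(manip.finish_job())
```

```text
top tumbler 0.65 [326. 141. 353. 171.] z0.093 c [ 744.5 -215.5] sz [69.1 71.4] long -2.6 111
top gauge_grip 0.84 [400. 213. 416. 258.] z0.108 c [ 504.8 -414.2] sz [23.1 23.2] long -85.4 64
the job is handed in; nothing more can be done
None
```

I finished the whole job and handed it in at about 56 s of the 208 s allowed.

- **Cases:** the large blue, red and large green cases lie flat in the box. The two small cases and the white one stayed on the shelf.
- **Knocked case:** the green case was turned and shifted inside the box while I carried the gauge over. It still measured flat, with its top at 36 mm, so I left it there.
- **Gauge check:** I let go of the gauge on the rims for about 1.7 s, with its foot on the red case. The bar read level, its top at about 70 mm on both sides. I could not read the foot's travel directly. I then put the gauge back on its stand, where the bar's top is at 64 mm and level.
- **Lid:** its top is level at 64 mm, and it is square and centred to within about 1 mm.
- **Clips:** I closed near left, then far right, then near right, then far left. In the last wrist view all four lie level over the lid at 71 mm, which is fully down. The highest pressing force I read was about 17 N.
- **Bystanders:** the tumbler, record weight and dish measured within about 3 mm of where they started. The side camera could not see the tumbler behind the gripper, so I checked it from the top camera.

None of the last checks failed. The trained networks gave some false matches, such as calling the closed box a weight, and I ignored those after comparing them with the pictures.

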